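# Fetch the crystal from behind the reagent bottles and put it on the balance

## Task

First move the three amber bottles one by one out of the way into the grey side tray, then take the green crystal from behind them and set it upright in the middle of the balance pan, without dropping it or leaning on the balance. Only when it stands there, put each bottle back in the middle of the disc that matches its cap. Keep the bottles and the crystal upright throughout.

Things in the scene. Friction and masses are not known exactly. Their poses are not given: they have to be found in the camera images.
- red_bottle (a point): Closed amber glass bottle with a red screw cap and a white paper label, about 0.18 kg: 44 mm in diameter, straight-sided from its foot up to 84 mm, then a neck and a cap 32 mm across, 115 mm high overall. This point is on its axis, half-way up (57.5 mm above its foot); z is its axis, up. It starts upright on the disc of its colour on the white board, close beside the green crystal.
- yellow_bottle (a point): Closed amber glass bottle with a yellow screw cap and a white paper label, about 0.18 kg: 44 mm in diameter, straight-sided from its foot up to 84 mm, then a neck and a cap 32 mm across, 115 mm high overall. This point is on its axis, half-way up (57.5 mm above its foot); z is its axis, up. It starts upright on the disc of its colour on the white board, close beside the green crystal.
- blue_bottle (a point): Closed amber glass bottle with a blue screw cap and a white paper label, about 0.18 kg: 44 mm in diameter, straight-sided from its foot up to 84 mm, then a neck and a cap 32 mm across, 115 mm high overall. This point is on its axis, half-way up (57.5 mm above its foot); z is its axis, up. It starts upright on the disc of its colour on the white board, close beside the green crystal.
- disc_red: Flat red disc, 64 mm across and too thin to matter, stuck on the flat white board (240 x 220 mm, 12 mm thick): the home of the bottle with the red cap. Origin at its centre, on the surface of the board. The three discs lie around the crystal at its left, right and near side, each about 56 mm from it; which colour lies where varies.
- disc_yellow: Flat yellow disc, 64 mm across and too thin to matter, stuck on the flat white board (240 x 220 mm, 12 mm thick): the home of the bottle with the yellow cap. Origin at its centre, on the surface of the board. The three discs lie around the crystal at its left, right and near side, each about 56 mm from it; which colour lies where varies.
- disc_blue: Flat blue disc, 64 mm across and too thin to matter, stuck on the flat white board (240 x 220 mm, 12 mm thick): the home of the bottle with the blue cap. Origin at its centre, on the surface of the board. The three discs lie around the crystal at its left, right and near side, each about 56 mm from it; which colour lies where varies.
- green_crystal (a point): Green hexagonal crystal standing upright on the white board behind and between the bottles: 34 mm across its flats, 39 mm across its edges, 44 mm high, about 0.12 kg, straight-sided up to 36 mm, then narrower. This point is its centre, half-way up (22 mm above its foot); z is up, y is square to one pair of flats (others at 60 and 120 degrees). Three small stones up to 30 mm high near the edges of the board are not part of the job.
- tray: Shallow fixed grey tray, the side area, to the left or the right of the board: 260 mm long (its x axis) by 120 mm wide (its y axis) outside, walls 5 mm thick and 16 mm high, floor 5 mm thick. Origin at the centre of its underside, on the table. Three bottles stand in it in a row along its length, 75 mm apart.
- pan (a point): Centre of the upper surface of the round steel pan of the white laboratory balance, on the other side of the board from the tray: pan 112 mm across, fixed, its surface 52 mm above the table. The white body of the balance is 200 mm along this x axis and 160 mm along y, 42 mm high; the pan's centre is 30 mm towards +x from the body's middle.

How it is judged (in metres and radians):
On the way, in this order (a step that is already met when the one before it is completed fails the run):
1. all three bottles stand released in the grey tray, and the crystal has not been taken away yet (x of red_bottle in the frame of tray between -0.11 and 0.11 m and y of red_bottle in the frame of tray between -0.04 and 0.04 m and z of each of red_bottle, yellow_bottle, blue_bottle in the frame of tray below 0.07 m and angle between each of red_bottle, yellow_bottle, blue_bottle's own z axis and vertical below 0.12 rad and x of yellow_bottle in the frame of tray between -0.11 and 0.11 m and y of yellow_bottle in the frame of tray between -0.04 and 0.04 m and x of blue_bottle in the frame of tray between -0.11 and 0.11 m and y of blue_bottle in the frame of tray between -0.04 and 0.04 m and linear speed of each of bottle_red, bottle_yellow, bottle_blue below 0.03 m/s and contact force between each of bottle_red, bottle_yellow, bottle_blue and the fingers below 0.1 N and distance of green_crystal from where it was at the start of the episode below 0.04 m), for 0.2 s.
2. the crystal stands released on the middle of the pan while all three bottles are in the tray (x of red_bottle in the frame of tray between -0.11 and 0.11 m and y of red_bottle in the frame of tray between -0.04 and 0.04 m and z of each of red_bottle, yellow_bottle, blue_bottle in the frame of tray below 0.07 m and angle between each of red_bottle, yellow_bottle, blue_bottle, green_crystal's own z axis and vertical below 0.12 rad and x of yellow_bottle in the frame of tray between -0.11 and 0.11 m and y of yellow_bottle in the frame of tray between -0.04 and 0.04 m and x of blue_bottle in the frame of tray between -0.11 and 0.11 m and y of blue_bottle in the frame of tray between -0.04 and 0.04 m and horizontal distance between green_crystal and pan below 0.015 m and z of green_crystal in the frame of pan between 0.016 and 0.026 m and linear speed of crystal below 0.03 m/s and contact force between crystal and the fingers below 0.1 N), for 0.2 s.
At the end, for the whole second after the job is handed in: Each bottle stands upright (within 7 degrees) on the board with its axis within 12 mm of the centre of the disc of its cap's colour, the crystal stands upright on the pan within 15 mm of its centre, all released and at rest (horizontal distance between red_bottle and disc_red below 0.012 m and height (world z) of each of red_bottle, yellow_bottle, blue_bottle below 0.076 m and angle between each of red_bottle, yellow_bottle, blue_bottle, green_crystal's own z axis and vertical below 0.12 rad and horizontal distance between yellow_bottle and disc_yellow below 0.012 m and horizontal distance between blue_bottle and disc_blue below 0.012 m and horizontal distance between green_crystal and pan below 0.015 m and z of green_crystal in the frame of pan between 0.016 and 0.026 m and linear speed of each of crystal, bottle_red, bottle_yellow, bottle_blue below 0.03 m/s and contact force between each of crystal, bottle_red, bottle_yellow, bottle_blue and the fingers below 0.1 N); the robot touches nothing.
It fails at once if the red-capped bottle is tipped by more than 30 degrees (angle between red_bottle's own z axis and vertical above 0.52 rad).
It fails at once if the yellow-capped bottle is tipped by more than 30 degrees (angle between yellow_bottle's own z axis and vertical above 0.52 rad).
It fails at once if the blue-capped bottle is tipped by more than 30 degrees (angle between blue_bottle's own z axis and vertical above 0.52 rad).
It fails at once if the crystal is tipped by more than 30 degrees (angle between green_crystal's own z axis and vertical above 0.52 rad).
It fails at once if the crystal is dropped or the balance leaned on (over 40 N) (contact force between balance and anything else above 40 N).
It also fails if it takes over 149 s, if anything falls off the work surface, if the arm or the gripper's body presses on something with over 40 N, if the wrist force passes 120 N, or if a joint passes its speed limit or range.

## Robot

A 6-joint arm with a two-finger parallel gripper is mounted at the origin on the work surface. World frame = base frame: x ahead of the robot, y to its left, z up, the work surface at z = 0. Lengths are in mm, angles in degrees, forces in N, time in s.
With the tool pointing down it reaches from about 325 to 900 mm from the base axis. Payload 6.1 kg.
Tool frame: the origin (TCP) lies at the very end of the fingers, on their centre line; the grasp point (between the pads) lies 19 mm behind it; z points along the fingers, y is the direction in which the jaws open and shut (so a half turn about z gives the same grasp; the last joint's range is limited). The gripper opens to 85 mm and grips with 20 to 120 N. Pads are 22 mm wide; open, the fingers measure 114 mm over their backs; the gripper's body (76 mm by 85 mm) begins 54 mm behind the grasp point. The pads swing forward as they close: fully open they stand 13 mm farther back than shut.
Start: joints at [69.838, 12.628, 87.462, -0, 79.91, -7.225], TCP at [139.928, 609.127, 231.3] pointing down, gripper open.
Joint ranges: [-170.65, 170.65], [-52.31, 119.04], [5.05, 147.46], [-71.25, 251.25], [11.57, 151.72], [-153.62, 153.62]. Speed limits (degrees/s): [147.25, 147.25, 172.46, 180, 180, 180].

## Interface

Orientations are given as a 3x3 rotation matrix whose columns are the frame's x, y, z axes.
In Python, from cell import ctrl gives the robot as it stands. The module is installed in compiled form; this text tells all that it offers.
- The arm moves only by the tool apply_moves, never from a script. Its argument "commands" is a list of rows, each an object of numbers: "jaw": the opening, from 0 (shut) to 1 (fully open); "dx", "dy", "dz": the shift along the tool's x, y, z in m; "yaw": the turn about the tool's z in degrees. In form: [{"jaw": .., "dx": .., "dy": .., "dz": .., "yaw": ..}, ...]. A call has 1 to 8 rows; each row is the pose to reach, as a shift and turn from the pose commanded when the call began, along the tool's axes at that moment; what a row does not reach only later rows make up. A row lasts 1/12 s, in which the tool goes at most 41.7 mm and 7.16 degrees, less where a joint would pass 70% of its speed; a pose out of reach is approached as far as the arm can. A call with a gripper value outside its range is refused whole. The fingers move at their own pace and stop on an object; "squeeze" is the grip in N (left out, the last holds). Time passes only in rows, so rows that repeat a pose let the fingers close. It gives the time, the measured TCP pose, the force and the opening at its end, in the units of the state.
- ctrl.observe(): the state, without advancing time (a new reading comes with each control period).
- ctrl.get_image(name): name is "scene" or "top" or "wrist"; returns a dict with "color" (420x560x3 uint8, blue, green, red), "vertical_fov" (degrees; the focal length in pixels is half the picture's height over the tangent of half this angle, whatever the lens; pixels are square), "cx", "cy" (the principal point, pixels), "xyz" and "orientation" of the camera in the world. Camera axes: x right, y down, z forward; pixel columns grow to the right and rows downward; lengths in mm; the calibration is good to about 2 mm. A picture is of the moment at which its call begins. There is no depth.
- ctrl.finish_job(): hands the job in, once; it reports no verdict.
The state is a dict: "t": time; "qpos": joint angles; "dq": joint speeds; "joint_efforts": joint torques, N m; "eef_pos": TCP position; "ee_rot": TCP orientation; "ft_force": force on the tool from outside, world axes, zero at the start; "moment": the same for the moment, N m; "grip_width": finger opening in mm.
Only numpy, scipy, OpenCV 4.12 (cv2) and the standard library are available. Lean on these libraries where they do the work, as an engineer would, in place of code of your own. Each camera call takes 0.05 s, during which the arm holds its last target.

## Working session

There is one attempt and no reset: what is moved stays moved. The work goes in short steps, Python scripts to look and compute and a tool call to move; the robot and the scene stay as the last step left them, time stands still between calls to the robot, and variables do not carry over. Pictures are saved under pics/ and viewed, and the job is handed in when it is done.

Besides the shell and the picture viewer there is one more tool, called by a JSON object that holds its "fn" and its "kwargs", one argument or row to a line. apply_moves: Moves the arm, as the interface text tells. Its arguments: {"type":"object","properties":{"commands":{"type":"array","items":{"type":"object","properties":{"jaw":{"type":"number"},"dx":{"type":"number"},"dy":{"type":"number"},"dz":{"type":"number"},"yaw":{"type":"number"}}}},"squeeze":{"type":"number"}},"required":["commands"]}

```bash
mkdir -p pics; ls; python3 - <<'E'
from cell import ctrl
import cv2,numpy as np
s=ctrl.observe()
for k,v in s.items(): print(k,np.round(v,3).tolist())
for n in ["scene","top","wrist"]:
    im=ctrl.get_image(n); cv2.imwrite(f"pics/{n}0.png",im["color"])
    print(n,im["vertical_fov"],im["cx"],im["cy"],np.round(im["xyz"],1).tolist(),np.round(im["orientation"],4).tolist())
E
```

```text
pics
t 0.0
qpos [69.837, 12.676, 87.526, 0.001, 79.911, -7.226]
dq [0.098, -0.075, 0.019, 0.077, -0.004, 0.133]
joint_efforts [0.001, -49.689, -38.94, -0.0, 0.011, 0.0]
eef_pos [139.717, 608.555, 230.186]
ee_rot [[-0.975, 0.224, -0.001], [0.224, 0.975, -0.002], [0.0, -0.002, -1.0]]
ft_force [-0.449, -0.395, 0.113]
moment [-0.008, 0.004, 0.04]
grip_width 85.745
scene 52.4060008818298 278.25003637696926 202.7111850843076 [1040.1, -170.7, 729.4] [[0.2986, 0.7271, -0.6182], [0.9542, -0.2154, 0.2075], [0.0177, -0.6519, -0.7581]]
top 48.57125906268801 272.1497673349293 208.85863961125338 [480.6, 19.1, 1147.8] [[0.0012, -0.9982, 0.0598], [-1.0, -0.0017, -0.0074], [0.0075, -0.0598, -0.9982]]
wrist 58.23473375215204 277.6952144901442 207.15612478999958 [69.9, 625.1, 371.9] [[0.2244, 0.9339, 0.2785], [0.9745, -0.2144, -0.0661], [-0.002, 0.2862, -0.9582]]
```

View pics/scene0.png

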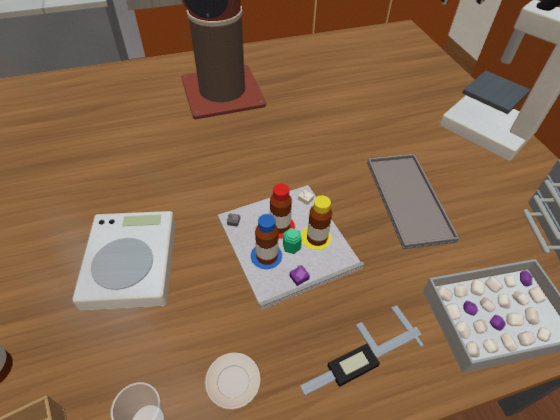

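View pics/top0.png

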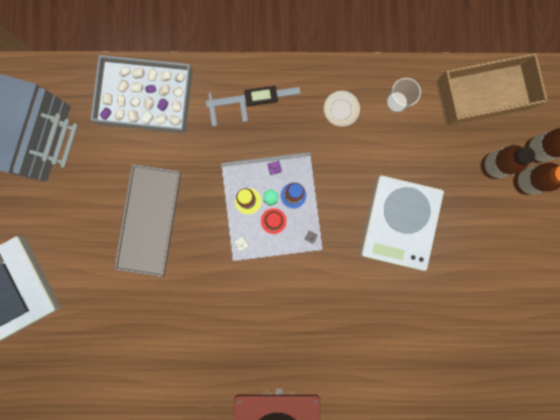

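View pics/wrist0.png

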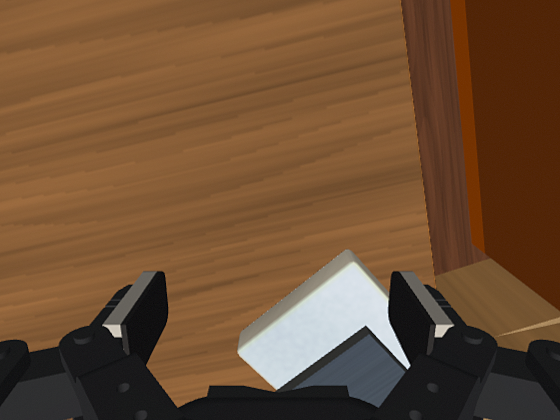

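```bash
cat > h.py <<'E'
from cell import ctrl
import cv2,numpy as np
def img(n,save=None,crop=None,scale=1):
    im=ctrl.get_image(n)
    if save:
        c=im["color"]
        if crop: x0,y0,x1,y1=crop; c=c[y0:y1,x0:x1]
        c=cv2.resize(c,None,fx=scale,fy=scale,interpolation=cv2.INTER_CUBIC); cv2.imwrite(f"pics/{save}.png",c)
    return im
def ray(im,u,v):
    f=im["color"].shape[0]/2/np.tan(np.radians(im["vertical_fov"])/2)
    d=np.array(im["orientation"])@np.array([(u-im["cx"])/f,(v-im["cy"])/f,1]); return np.array(im["xyz"]),d
def atz(im,u,v,z):
    o,d=ray(im,u,v); return o+d*(z-o[2])/d[2]
def proj(im,p):
    f=im["color"].shape[0]/2/np.tan(np.radians(im["vertical_fov"])/2)
    q=np.array(im["orientation"]).T@(np.array(p)-np.array(im["xyz"])); return np.array([im["cx"]+f*q[0]/q[2],im["cy"]+f*q[1]/q[2]])
E
python3 - <<'E'
from h import *
im=img("top","topA",(215,145,330,265),6.5)
img("top","topB",(105,155,190,285),4.5)
img("top","topC",(355,165,450,275),5)
img("scene","scA",(210,170,370,305),5)
E
```

```text
(no output)
```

View pics/topA.png

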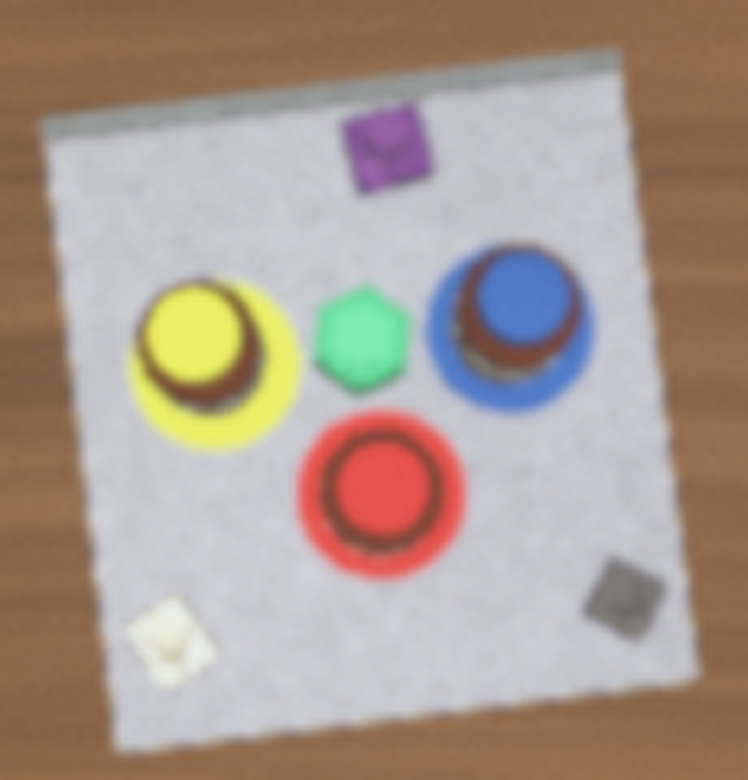

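View pics/topB.png

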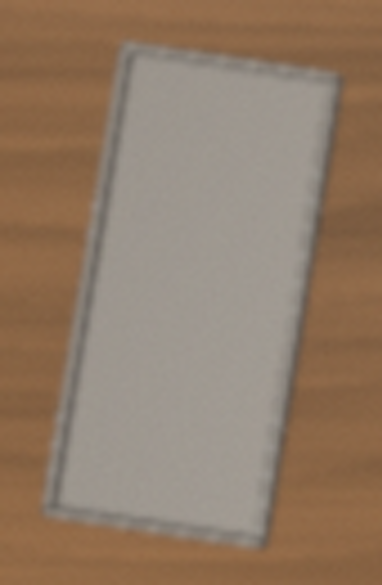

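View pics/topC.png

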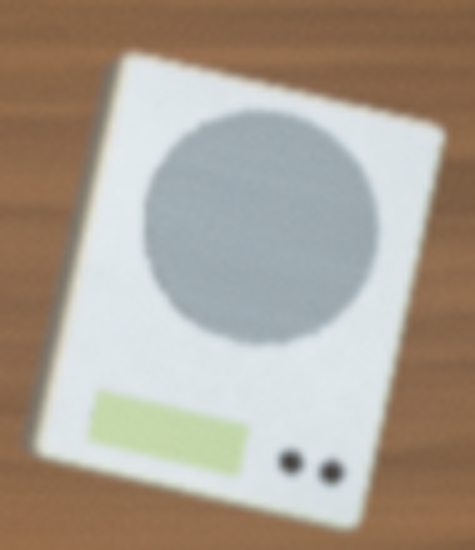

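View pics/scA.png

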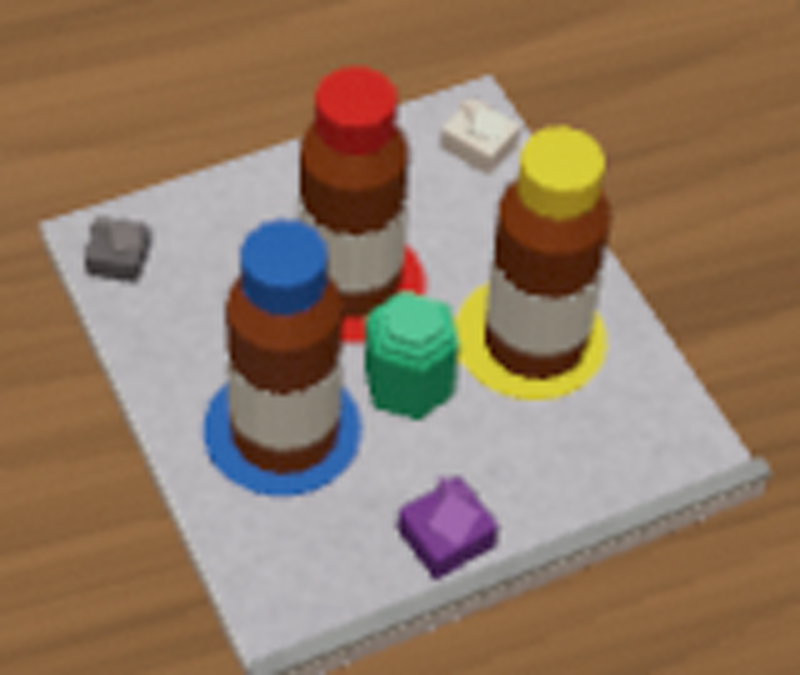

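```bash
python3 - <<'E'
from h import *
im=img("top"); sc=img("scene")
def c(u,v,s,ox,oy,z): return atz(im,(u+.5)/s-.5+ox,(v+.5)/s-.5+oy,z)[:2]
A=(6.5,215,145)
for n,u,v,z in [("dY",214,365,12),("dR",382,494,12),("dB",511,327,12),("capY",193,333,127),("capR",384,490,127),("capB",524,298,127),("cry",363,339,48)]:
    print(n,c(u,v,*A,z).round(1))
def s5(u,v,z): return atz(sc,(u+.5)/5-.5+210,(v+.5)/5-.5+170,z)[:2].round(1)
print("scene caps Y R B",s5(563,156,127),s5(356,96,127),s5(285,250,127),"crystal top",s5(418,318,56),"discs Y?",s5(531,335,12),s5(282,427,12))
hx=[c(u,v,*A,48) for u,v in [(364,284),(408,312),(407,366),(362,394),(316,368),(318,312)]]
print(np.round(hx,1).tolist())
p=c(260,226,5,355,165,52); print("pan",p)
print("panD",np.linalg.norm(c(143,226,5,355,165,52)-c(378,226,5,355,165,52)))
T=np.array([c(u,v,4.5,105,155,16) for u,v in [(122,43),(342,75),(268,546),(43,514)]]); print(T.round(1).tolist(),T.mean(0))
d=(T[0]+T[1]-T[2]-T[3]); print("yaw",np.degrees(np.arctan2(d[1],d[0])),np.linalg.norm(d)/2)
B=np.array([c(u,v,*A,12) for u,v in [(45,137),(622,70),(700,680),(118,752)]]);print("board",B.round(1).tolist())
E
```

```text
dY [568.5  71. ]
dR [520.    7.7]
dB [583.1 -40.9]
capY [570.4  72.9]
capR [517.4   8.2]
capB [582.6 -39.2]
cry [575.3  15. ]
scene caps Y R B [567.8  74.6] [516.7   9.4] [581.2 -37.8] crystal top [574.6  18.3] discs Y? [566.   72.9] [580.1 -39.1]
[[595.5, 14.7], [585.2, -1.4], [565.5, -1.0], [555.2, 15.4], [564.7, 32.1], [585.2, 31.5]]
pan [ 544.58113389 -306.87925063]
panD 111.33730758243955
[[657.3, 354.1], [640.1, 234.5], [385.9, 270.8], [402.9, 391.5]] [521.56877743 312.74469995]
yaw -8.240699755956578 256.930666919052
board [[654.8, 135.2], [680.9, -83.1], [450.5, -111.5], [423.5, 106.2]]
```

{"fn": "apply_moves", "kwargs": {
  "commands": [
    {"jaw": 1,"dx": -0.014,"dy": -0.014,"dz": 0,"yaw": -3},
    {"jaw": 1,"dx": -0.04,"dy": -0.04,"dz": 0,"yaw": -8},
    {"jaw": 1,"dx": -0.068,"dy": -0.068,"dz": 0,"yaw": -12},
    {"jaw": 1,"dx": -0.096,"dy": -0.096,"dz": 0,"yaw": -12.94},
    {"jaw": 1,"dx": -0.124,"dy": -0.124,"dz": 0,"yaw": -12.94},
    {"jaw": 1,"dx": -0.152,"dy": -0.152,"dz": 0,"yaw": -12.94},
    {"jaw": 1,"dx": -0.18,"dy": -0.18,"dz": 0,"yaw": -12.94},
    {"jaw": 1,"dx": -0.2,"dy": -0.2,"dz": 0,"yaw": -12.94}
  ]
}}

```text
t: 1.12
eef_pos: [291.2, 367.0, 231.5]
ee_rot: [[-1.0, 0.001, 0.001], [0.001, 1.0, -0.0], [-0.001, -0.0, -1.0]]
ft_force: [0.8, 0.3, -0.1]
grip_width: 85.7
```

{"fn": "apply_moves", "kwargs": {
  "commands": [
    {"jaw": 1,"dx": -0.015,"dy": -0.025},
    {"jaw": 1,"dx": -0.036,"dy": -0.058},
    {"jaw": 1,"dx": -0.058,"dy": -0.093},
    {"jaw": 1,"dx": -0.08,"dy": -0.127},
    {"jaw": 1,"dx": -0.102,"dy": -0.162},
    {"jaw": 1,"dx": -0.124,"dy": -0.196},
    {"jaw": 1,"dx": -0.146,"dy": -0.231},
    {"jaw": 1,"dx": -0.168,"dy": -0.265}
  ]
}}

```text
invalid input at $.commands[0]: expected keys jaw, dx, dy, dz, yaw
```

{"fn": "apply_moves", "kwargs": {
  "commands": [
    {"jaw": 1,"dx": -0.02,"dy": -0.032},
    {"jaw": 1,"dx": -0.038,"dy": -0.06},
    {"jaw": 1,"dx": -0.052,"dy": -0.083},
    {"jaw": 1,"dx": -0.06,"dy": -0.096},
    {"jaw": 1,"dx": -0.06,"dy": -0.096},
    {"jaw": 1,"dx": -0.06,"dy": -0.096},
    {"jaw": 1,"dx": -0.06,"dy": -0.096}
  ]
}}

```text
invalid input at $.commands[0]: expected keys jaw, dx, dy, dz, yaw
```

```bash
python3 - <<'E'
from h import *
s=ctrl.observe(); print(s["eef_pos"],s["qpos"],s["t"])
im=img("wrist","w1")
print(proj(im,[518,8.3,127]),proj(im,[570,73,127]),proj(im,[582,-39,127]),proj(im,[575,15.5,56]),im["xyz"])
E
```

```text
[291.16993561 367.01526136 231.48534513] [ 4.19504275e+01 -9.38294484e+00  1.09934395e+02 -4.98480813e-02
  7.94218506e+01 -4.80014228e+01] 1.1167
[-141.92239017  459.991261  ] [-50.88394299 504.53175114] [-171.51572035  514.26483996] [-47.97612792 439.21887894] [219.23042741 367.05755415 373.03589397]
```

View pics/w1.png

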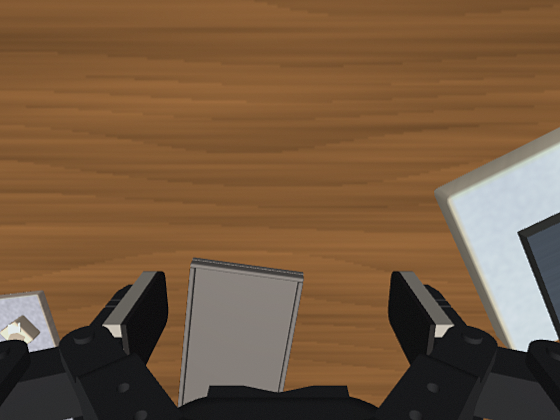

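{"fn": "apply_moves", "kwargs": {
  "commands": [
    {"jaw": 1,"dx": -0.015,"dy": -0.025,"dz": 0,"yaw": 0},
    {"jaw": 1,"dx": -0.036,"dy": -0.058,"dz": 0,"yaw": 0},
    {"jaw": 1,"dx": -0.058,"dy": -0.093,"dz": 0,"yaw": 0},
    {"jaw": 1,"dx": -0.08,"dy": -0.127,"dz": 0,"yaw": 0},
    {"jaw": 1,"dx": -0.102,"dy": -0.162,"dz": 0,"yaw": 0},
    {"jaw": 1,"dx": -0.124,"dy": -0.196,"dz": 0,"yaw": 0},
    {"jaw": 1,"dx": -0.146,"dy": -0.231,"dz": 0,"yaw": 0},
    {"jaw": 1,"dx": -0.168,"dy": -0.265,"dz": 0,"yaw": 0}
  ]
}}

```text
t: 1.83
eef_pos: [458.9, 102.5, 231.8]
ee_rot: [[-1.0, 0.0, 0.001], [0.0, 1.0, 0.0], [-0.001, 0.0, -1.0]]
ft_force: [1.0, 0.6, -0.3]
grip_width: 85.5
```

{"fn": "apply_moves", "kwargs": {
  "commands": [
    {"jaw": 1,"dx": -0.02,"dy": -0.032,"dz": 0,"yaw": 0},
    {"jaw": 1,"dx": -0.038,"dy": -0.06,"dz": 0,"yaw": 0},
    {"jaw": 1,"dx": -0.052,"dy": -0.083,"dz": 0,"yaw": 0},
    {"jaw": 1,"dx": -0.06,"dy": -0.096,"dz": 0,"yaw": 0},
    {"jaw": 1,"dx": -0.06,"dy": -0.096,"dz": 0,"yaw": 0},
    {"jaw": 1,"dx": -0.06,"dy": -0.096,"dz": 0,"yaw": 0},
    {"jaw": 1,"dx": -0.06,"dy": -0.096,"dz": 0,"yaw": 0}
  ]
}}

```text
t: 2.42
eef_pos: [517.5, 9.6, 231.1]
ee_rot: [[-1.0, -0.001, -0.001], [-0.001, 1.0, 0.001], [0.001, 0.001, -1.0]]
ft_force: [0.8, -0.1, -0.3]
grip_width: 85.3
```

```bash
python3 - <<'E'
from h import *
s=ctrl.observe(); print(s["eef_pos"],s["qpos"],s["t"])
im=img("wrist","w2")
print(proj(im,[518,8.3,127]),proj(im,[570,73,127]),proj(im,[582,-39,127]),proj(im,[575,15.5,56]),im["xyz"])
E
```

```text
[517.48387725   9.55199666 231.13273097] [-7.69932226e+00 -2.14394525e+00  1.03299938e+02  3.41889185e-02
  7.88912559e+01 -9.77473255e+01] 2.4167
[276.04407974 205.67574913] [366.10903387 275.08201548] [211.15937962 290.01825823] [284.39125923 244.06970733] [445.78302823   9.34449387 372.81012517]
```

View pics/w2.png

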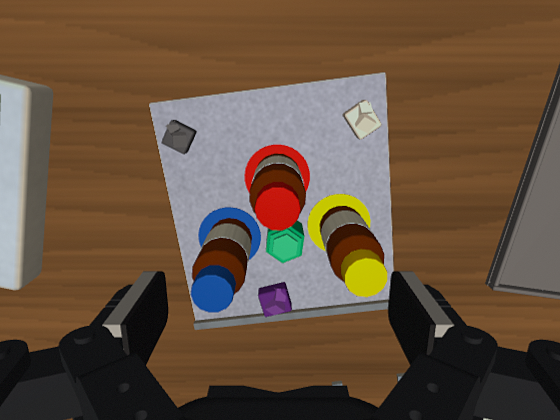

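{"fn": "apply_moves", "kwargs": {
  "commands": [
    {"jaw": 1,"dx": -0.0015,"dy": 0,"dz": 0.015,"yaw": 0},
    {"jaw": 1,"dx": -0.0015,"dy": 0,"dz": 0.04,"yaw": 0},
    {"jaw": 1,"dx": -0.0015,"dy": 0,"dz": 0.07,"yaw": 0},
    {"jaw": 1,"dx": -0.0015,"dy": 0,"dz": 0.1,"yaw": 0},
    {"jaw": 1,"dx": -0.0015,"dy": 0,"dz": 0.13,"yaw": 0},
    {"jaw": 1,"dx": -0.0015,"dy": 0,"dz": 0.152,"yaw": 0},
    {"jaw": 1,"dx": -0.0015,"dy": 0,"dz": 0.165,"yaw": 0},
    {"jaw": 1,"dx": -0.0015,"dy": 0,"dz": 0.17,"yaw": 0}
  ]
}}

```text
t: 3.13
eef_pos: [517.0, 10.2, 58.7]
ee_rot: [[-1.0, -0.002, -0.005], [-0.002, 1.0, 0.001], [0.005, 0.001, -1.0]]
ft_force: [-0.4, 0.3, 0.1]
grip_width: 85.6
```

{"fn": "apply_moves", "kwargs": {
  "commands": [
    {"jaw": 0.7,"dx": 0,"dy": 0,"dz": 0,"yaw": 0},
    {"jaw": 0.6,"dx": 0,"dy": 0,"dz": 0,"yaw": 0},
    {"jaw": 0.55,"dx": 0,"dy": 0,"dz": 0,"yaw": 0},
    {"jaw": 0.5,"dx": 0,"dy": 0,"dz": 0,"yaw": 0},
    {"jaw": 0.45,"dx": 0,"dy": 0,"dz": 0,"yaw": 0},
    {"jaw": 0.4,"dx": 0,"dy": 0,"dz": 0,"yaw": 0},
    {"jaw": 0.4,"dx": 0,"dy": 0,"dz": 0,"yaw": 0},
    {"jaw": 0.4,"dx": 0,"dy": 0,"dz": 0,"yaw": 0}
  ],
  "squeeze": 40
}}

```text
t: 3.8
eef_pos: [521.0, 8.7, 63.2]
ee_rot: [[-1.0, 0.0, 0.003], [0.0, 1.0, 0.0], [-0.003, 0.0, -1.0]]
ft_force: [-0.5, 1.8, 6.4]
grip_width: 42.8
```

```bash
python3 - <<'E'
from h import *
s=ctrl.observe(); print(s["eef_pos"],s["grip_width"],s["ft_force"],s["t"])
img("scene","s1",(180,100,400,320),2.7)
E
```

```text
[520.95964019   8.67699279  63.16926516] 42.79875603041488 [-0.49677245  1.803778    6.44866621] 3.8
```

View pics/s1.png

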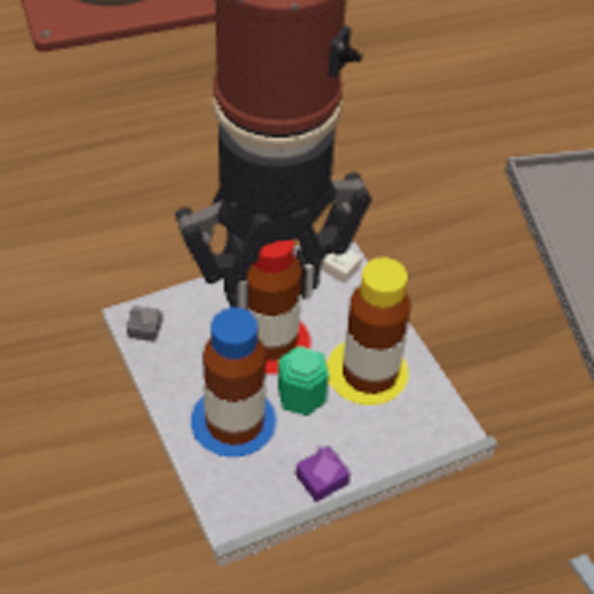

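{"fn": "apply_moves", "kwargs": {
  "commands": [
    {"jaw": 0.4,"dx": 0,"dy": 0,"dz": 0,"yaw": 0},
    {"jaw": 0.4,"dx": 0,"dy": 0,"dz": 0,"yaw": 0},
    {"jaw": 0.4,"dx": 0,"dy": 0,"dz": 0,"yaw": 0},
    {"jaw": 0.4,"dx": 0,"dy": 0,"dz": 0,"yaw": 0}
  ]
}}

```text
t: 4.18
eef_pos: [520.9, 8.7, 63.1]
ee_rot: [[-1.0, 0.0, 0.003], [0.0, 1.0, 0.0], [-0.003, 0.0, -1.0]]
ft_force: [-0.8, 2.2, 7.1]
grip_width: 42.5
```

{"fn": "apply_moves", "kwargs": {
  "commands": [
    {"jaw": 0.4,"dx": 0,"dy": 0,"dz": -0.01,"yaw": 0},
    {"jaw": 0.4,"dx": 0,"dy": 0,"dz": -0.03,"yaw": 0},
    {"jaw": 0.4,"dx": 0,"dy": 0.004,"dz": -0.053,"yaw": 0},
    {"jaw": 0.4,"dx": 0.004,"dy": 0.018,"dz": -0.07,"yaw": 0},
    {"jaw": 0.4,"dx": 0.01,"dy": 0.04,"dz": -0.08,"yaw": 0},
    {"jaw": 0.4,"dx": 0.016,"dy": 0.065,"dz": -0.08,"yaw": 0},
    {"jaw": 0.4,"dx": 0.022,"dy": 0.09,"dz": -0.08,"yaw": 0},
    {"jaw": 0.4,"dx": 0.028,"dy": 0.115,"dz": -0.08,"yaw": 0}
  ]
}}

```text
t: 4.85
eef_pos: [491.3, 124.1, 142.2]
ee_rot: [[-1.0, 0.001, 0.001], [0.001, 1.0, -0.0], [-0.001, -0.0, -1.0]]
ft_force: [0.2, -0.7, -2.6]
grip_width: 43.1
```

{"fn": "apply_moves", "kwargs": {
  "commands": [
    {"jaw": 0.4,"dx": 0.007,"dy": 0.028,"dz": 0,"yaw": 0},
    {"jaw": 0.4,"dx": 0.014,"dy": 0.058,"dz": 0,"yaw": 0},
    {"jaw": 0.4,"dx": 0.021,"dy": 0.09,"dz": 0,"yaw": 0},
    {"jaw": 0.4,"dx": 0.028,"dy": 0.122,"dz": 0,"yaw": 0},
    {"jaw": 0.4,"dx": 0.034,"dy": 0.152,"dz": 0,"yaw": 0},
    {"jaw": 0.4,"dx": 0.039,"dy": 0.178,"dz": 0,"yaw": 0},
    {"jaw": 0.4,"dx": 0.043,"dy": 0.194,"dz": 0,"yaw": 0},
    {"jaw": 0.4,"dx": 0.044,"dy": 0.2,"dz": 0,"yaw": 0}
  ]
}}

```text
t: 5.52
eef_pos: [446.5, 325.6, 141.7]
ee_rot: [[-1.0, -0.002, -0.0], [-0.002, 1.0, 0.0], [0.0, 0.0, -1.0]]
ft_force: [-0.5, -1.1, -2.9]
grip_width: 42.8
```

{"fn": "apply_moves", "kwargs": {
  "commands": [
    {"jaw": 0.4,"dx": 0,"dy": 0,"dz": 0.012,"yaw": 0},
    {"jaw": 0.4,"dx": 0,"dy": 0,"dz": 0.03,"yaw": 0},
    {"jaw": 0.4,"dx": 0,"dy": 0,"dz": 0.05,"yaw": 0},
    {"jaw": 0.4,"dx": 0,"dy": 0,"dz": 0.066,"yaw": 0},
    {"jaw": 0.4,"dx": 0,"dy": 0,"dz": 0.074,"yaw": 0},
    {"jaw": 0.4,"dx": 0,"dy": 0,"dz": 0.08,"yaw": 0},
    {"jaw": 0.4,"dx": 0,"dy": 0,"dz": 0.08,"yaw": 0},
    {"jaw": 0.4,"dx": 0,"dy": 0,"dz": 0.08,"yaw": 0}
  ]
}}

```text
t: 6.18
eef_pos: [448.0, 323.0, 61.6]
ee_rot: [[-1.0, 0.001, 0.0], [0.001, 1.0, -0.0], [-0.0, -0.0, -1.0]]
ft_force: [-0.1, 0.3, -3.0]
grip_width: 42.9
```

```bash
python3 - <<'E'
from h import *
s=ctrl.observe(); print(s["eef_pos"],s["grip_width"],s["ft_force"],s["t"])
img("scene","s2",(300,100,520,320),2.7)
E
```

```text
[448.04174285 323.0169257   61.57396822] 42.87979162098567 [-0.07055117  0.27623996 -2.99345672] 6.1833
```

View pics/s2.png

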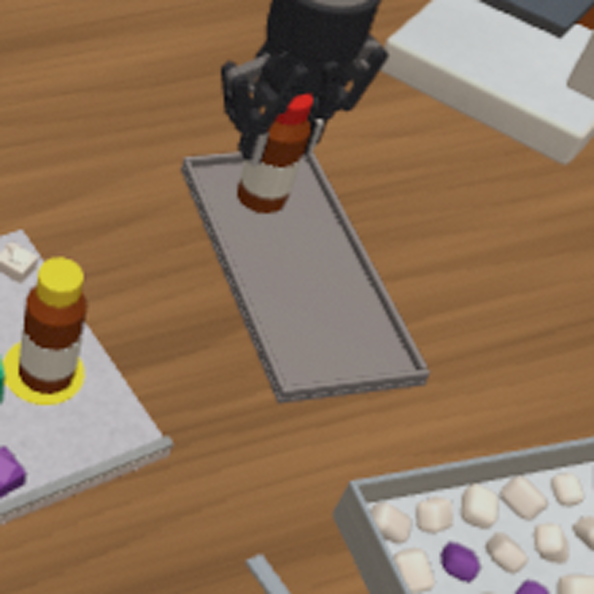

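{"fn": "apply_moves", "kwargs": {
  "commands": [
    {"jaw": 0.4,"dx": 0,"dy": 0,"dz": 0.003,"yaw": 0},
    {"jaw": 0.4,"dx": 0,"dy": 0,"dz": 0.0055,"yaw": 0},
    {"jaw": 0.4,"dx": 0,"dy": 0,"dz": 0.0055,"yaw": 0},
    {"jaw": 0.4,"dx": 0,"dy": 0,"dz": 0.0055,"yaw": 0}
  ]
}}

```text
t: 6.57
eef_pos: [447.9, 323.7, 56.2]
ee_rot: [[-1.0, -0.0, 0.001], [-0.0, 1.0, 0.0], [-0.001, 0.0, -1.0]]
ft_force: [0.7, 0.5, -1.3]
grip_width: 42.9
```

{"fn": "apply_moves", "kwargs": {
  "commands": [
    {"jaw": 0.55,"dx": 0,"dy": 0,"dz": 0.0055,"yaw": 0},
    {"jaw": 0.65,"dx": 0,"dy": 0,"dz": 0.0055,"yaw": 0},
    {"jaw": 0.8,"dx": 0,"dy": 0,"dz": 0.0055,"yaw": 0},
    {"jaw": 0.9,"dx": 0,"dy": 0,"dz": 0.0055,"yaw": 0},
    {"jaw": 1,"dx": 0,"dy": 0,"dz": 0.0055,"yaw": 0},
    {"jaw": 1,"dx": 0,"dy": 0,"dz": 0.0055,"yaw": 0}
  ]
}}

```text
t: 7.07
eef_pos: [447.7, 323.5, 50.5]
ee_rot: [[-1.0, -0.0, 0.0], [-0.0, 1.0, 0.0], [-0.0, 0.0, -1.0]]
ft_force: [-0.2, 0.3, 0.6]
grip_width: 85.0
```

{"fn": "apply_moves", "kwargs": {
  "commands": [
    {"jaw": 1,"dx": 0,"dy": 0,"dz": -0.015,"yaw": 0},
    {"jaw": 1,"dx": 0,"dy": 0,"dz": -0.045,"yaw": 0},
    {"jaw": 1,"dx": 0,"dy": 0,"dz": -0.08,"yaw": 0},
    {"jaw": 1,"dx": -0.004,"dy": -0.01,"dz": -0.105,"yaw": 0},
    {"jaw": 1,"dx": -0.016,"dy": -0.032,"dz": -0.12,"yaw": 0},
    {"jaw": 1,"dx": -0.032,"dy": -0.066,"dz": -0.12,"yaw": 0},
    {"jaw": 1,"dx": -0.048,"dy": -0.1,"dz": -0.12,"yaw": 0},
    {"jaw": 1,"dx": -0.064,"dy": -0.134,"dz": -0.12,"yaw": 0}
  ]
}}

```text
t: 7.73
eef_pos: [512.3, 188.4, 171.3]
ee_rot: [[-1.0, -0.001, 0.002], [-0.001, 1.0, 0.0], [-0.002, 0.0, -1.0]]
ft_force: [0.5, 0.2, 0.4]
grip_width: 85.3
```

{"fn": "apply_moves", "kwargs": {
  "commands": [
    {"jaw": 1,"dx": -0.016,"dy": -0.032,"dz": 0,"yaw": 0},
    {"jaw": 1,"dx": -0.032,"dy": -0.064,"dz": 0,"yaw": 0},
    {"jaw": 1,"dx": -0.046,"dy": -0.092,"dz": 0,"yaw": 0},
    {"jaw": 1,"dx": -0.056,"dy": -0.11,"dz": 0,"yaw": 0},
    {"jaw": 1,"dx": -0.059,"dy": -0.1164,"dz": 0,"yaw": 0},
    {"jaw": 1,"dx": -0.059,"dy": -0.1164,"dz": 0,"yaw": 0},
    {"jaw": 1,"dx": -0.059,"dy": -0.1164,"dz": 0,"yaw": 0},
    {"jaw": 1,"dx": -0.059,"dy": -0.1164,"dz": 0,"yaw": 0}
  ]
}}

```text
t: 8.4
eef_pos: [569.9, 74.2, 170.2]
ee_rot: [[-1.0, -0.001, -0.001], [-0.001, 1.0, 0.001], [0.001, 0.001, -1.0]]
ft_force: [-0.5, -0.4, -0.2]
grip_width: 85.5
```

```bash
python3 - <<'E'
from h import *
s=ctrl.observe(); print(s["eef_pos"],s["t"])
im=img("wrist","w3")
print(proj(im,[570.5,73,127]),proj(im,[583,-38,127]),proj(im,[575,15.5,56]),proj(im,[520,8.5,12]),proj(im,[447.5,323.5,120]))
E
```

```text
[569.94758206  74.21467855 170.16527342] 8.4
[275.66046842 238.50512051] [ 67.79770747 260.28210661] [195.00867278 207.77525467] [193.50310512 123.86414991] [833.08274656 -22.79534298]
```

View pics/w3.png

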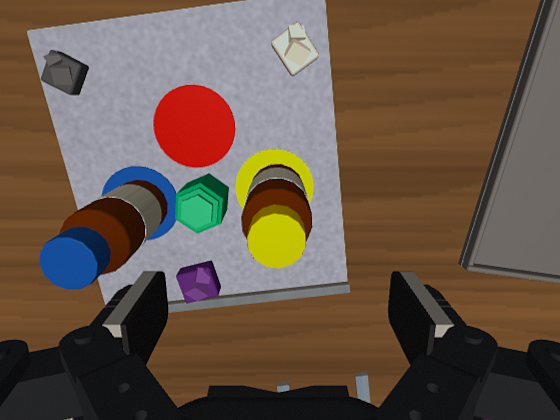

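{"fn": "apply_moves", "kwargs": {
  "commands": [
    {"jaw": 1,"dx": 0,"dy": 0,"dz": 0.01,"yaw": 0},
    {"jaw": 1,"dx": 0,"dy": 0,"dz": 0.03,"yaw": 0},
    {"jaw": 1,"dx": 0,"dy": 0,"dz": 0.055,"yaw": 0},
    {"jaw": 1,"dx": 0,"dy": 0,"dz": 0.08,"yaw": 0},
    {"jaw": 1,"dx": 0,"dy": 0,"dz": 0.098,"yaw": 0},
    {"jaw": 1,"dx": 0,"dy": 0,"dz": 0.107,"yaw": 0},
    {"jaw": 1,"dx": 0,"dy": 0,"dz": 0.109,"yaw": 0},
    {"jaw": 0.8,"dx": 0,"dy": 0,"dz": 0.109,"yaw": 0}
  ]
}}

```text
t: 9.12
eef_pos: [570.1, 73.6, 60.8]
ee_rot: [[-1.0, -0.001, -0.001], [-0.001, 1.0, 0.0], [0.001, 0.0, -1.0]]
ft_force: [-0.1, -0.1, -0.6]
grip_width: 75.4
```

{"fn": "apply_moves", "kwargs": {
  "commands": [
    {"jaw": 0.65,"dx": 0,"dy": 0,"dz": 0,"yaw": 0},
    {"jaw": 0.58,"dx": 0,"dy": 0,"dz": 0,"yaw": 0},
    {"jaw": 0.52,"dx": 0,"dy": 0,"dz": 0,"yaw": 0},
    {"jaw": 0.47,"dx": 0,"dy": 0,"dz": 0,"yaw": 0},
    {"jaw": 0.4,"dx": 0,"dy": 0,"dz": 0,"yaw": 0},
    {"jaw": 0.4,"dx": 0,"dy": 0,"dz": 0,"yaw": 0},
    {"jaw": 0.4,"dx": 0,"dy": 0,"dz": 0,"yaw": 0},
    {"jaw": 0.4,"dx": 0,"dy": 0,"dz": 0,"yaw": 0}
  ]
}}

```text
t: 9.78
eef_pos: [572.0, 73.2, 63.0]
ee_rot: [[-1.0, 0.0, 0.003], [0.0, 1.0, 0.0], [-0.003, 0.0, -1.0]]
ft_force: [-0.3, 1.6, 5.7]
grip_width: 42.8
```

{"fn": "apply_moves", "kwargs": {
  "commands": [
    {"jaw": 0.4,"dx": 0,"dy": 0,"dz": -0.01,"yaw": 0},
    {"jaw": 0.4,"dx": 0,"dy": 0,"dz": -0.03,"yaw": 0},
    {"jaw": 0.4,"dx": 0,"dy": 0.004,"dz": -0.053,"yaw": 0},
    {"jaw": 0.4,"dx": 0.003,"dy": 0.018,"dz": -0.07,"yaw": 0},
    {"jaw": 0.4,"dx": 0.008,"dy": 0.04,"dz": -0.08,"yaw": 0},
    {"jaw": 0.4,"dx": 0.013,"dy": 0.065,"dz": -0.08,"yaw": 0},
    {"jaw": 0.4,"dx": 0.018,"dy": 0.09,"dz": -0.08,"yaw": 0},
    {"jaw": 0.4,"dx": 0.024,"dy": 0.115,"dz": -0.08,"yaw": 0}
  ]
}}

```text
t: 10.45
eef_pos: [546.2, 188.8, 141.9]
ee_rot: [[-1.0, 0.001, 0.0], [0.001, 1.0, -0.0], [-0.0, -0.0, -1.0]]
ft_force: [0.4, 0.1, -2.1]
grip_width: 42.6
```

{"fn": "apply_moves", "kwargs": {
  "commands": [
    {"jaw": 0.4,"dx": 0.006,"dy": 0.025,"dz": 0,"yaw": 0},
    {"jaw": 0.4,"dx": 0.011,"dy": 0.05,"dz": 0,"yaw": 0},
    {"jaw": 0.4,"dx": 0.016,"dy": 0.075,"dz": 0,"yaw": 0},
    {"jaw": 0.4,"dx": 0.021,"dy": 0.098,"dz": 0,"yaw": 0},
    {"jaw": 0.4,"dx": 0.024,"dy": 0.115,"dz": 0,"yaw": 0},
    {"jaw": 0.4,"dx": 0.025,"dy": 0.123,"dz": 0,"yaw": 0},
    {"jaw": 0.4,"dx": 0.025,"dy": 0.1247,"dz": 0,"yaw": 0},
    {"jaw": 0.4,"dx": 0.025,"dy": 0.1247,"dz": 0,"yaw": 0}
  ]
}}

```text
t: 11.12
eef_pos: [521.4, 312.5, 141.2]
ee_rot: [[-1.0, -0.001, -0.0], [-0.001, 1.0, -0.001], [0.0, -0.001, -1.0]]
ft_force: [0.7, -1.2, -2.2]
grip_width: 43.1
```

{"fn": "apply_moves", "kwargs": {
  "commands": [
    {"jaw": 0.4,"dx": 0,"dy": 0,"dz": 0.012,"yaw": 0},
    {"jaw": 0.4,"dx": 0,"dy": 0,"dz": 0.03,"yaw": 0},
    {"jaw": 0.4,"dx": 0,"dy": 0,"dz": 0.05,"yaw": 0},
    {"jaw": 0.4,"dx": 0,"dy": 0,"dz": 0.066,"yaw": 0},
    {"jaw": 0.4,"dx": 0,"dy": 0,"dz": 0.076,"yaw": 0},
    {"jaw": 0.4,"dx": 0,"dy": 0,"dz": 0.082,"yaw": 0},
    {"jaw": 0.4,"dx": 0,"dy": 0,"dz": 0.0855,"yaw": 0},
    {"jaw": 0.4,"dx": 0,"dy": 0,"dz": 0.0855,"yaw": 0}
  ]
}}

```text
t: 11.78
eef_pos: [522.2, 312.1, 56.4]
ee_rot: [[-1.0, 0.001, 0.0], [0.001, 1.0, -0.0], [-0.0, -0.0, -1.0]]
ft_force: [0.2, 0.6, -2.5]
grip_width: 42.9
```

{"fn": "apply_moves", "kwargs": {
  "commands": [
    {"jaw": 0.4,"dx": 0,"dy": 0,"dz": 0,"yaw": 0},
    {"jaw": 0.4,"dx": 0,"dy": 0,"dz": 0,"yaw": 0},
    {"jaw": 0.55,"dx": 0,"dy": 0,"dz": 0,"yaw": 0},
    {"jaw": 0.65,"dx": 0,"dy": 0,"dz": 0,"yaw": 0},
    {"jaw": 0.8,"dx": 0,"dy": 0,"dz": 0,"yaw": 0},
    {"jaw": 1,"dx": 0,"dy": 0,"dz": 0,"yaw": 0},
    {"jaw": 1,"dx": 0,"dy": 0,"dz": 0,"yaw": 0},
    {"jaw": 1,"dx": 0,"dy": 0,"dz": 0,"yaw": 0}
  ]
}}

```text
t: 12.45
eef_pos: [521.6, 312.8, 55.9]
ee_rot: [[-1.0, -0.0, 0.0], [-0.0, 1.0, 0.0], [-0.0, 0.0, -1.0]]
ft_force: [-1.0, -0.8, 0.1]
grip_width: 85.6
```

```bash
python3 - <<'E'
from h import *
s=ctrl.observe(); print(s["eef_pos"],s["grip_width"],s["ft_force"],s["t"])
img("scene","s3",(200,100,520,320),2.4)
E
```

```text
[521.62236785 312.81071086  55.90074228] 85.61195170688879 [-0.98384253 -0.82345915  0.07023039] 12.45
```

View pics/s3.png

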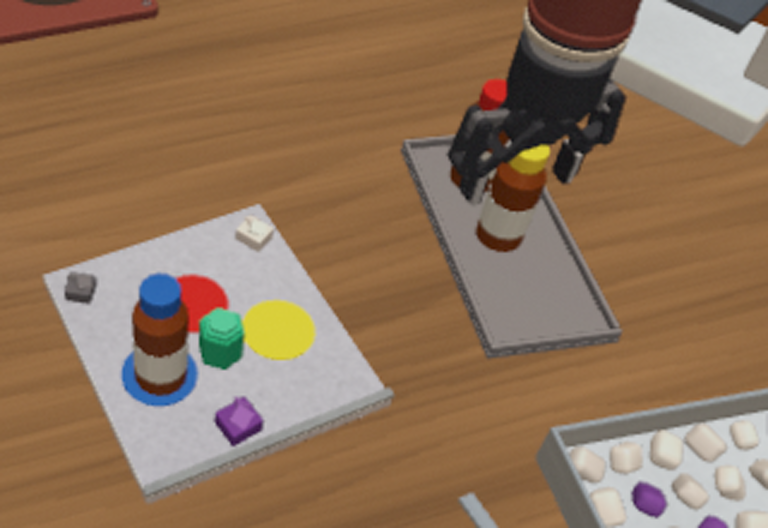

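{"fn": "apply_moves", "kwargs": {
  "commands": [
    {"jaw": 1,"dx": 0,"dy": 0,"dz": -0.015,"yaw": 0},
    {"jaw": 1,"dx": 0,"dy": 0,"dz": -0.045,"yaw": 0},
    {"jaw": 1,"dx": 0,"dy": 0,"dz": -0.08,"yaw": 0},
    {"jaw": 1,"dx": -0.001,"dy": -0.01,"dz": -0.104,"yaw": 0},
    {"jaw": 1,"dx": -0.006,"dy": -0.034,"dz": -0.115,"yaw": 0},
    {"jaw": 1,"dx": -0.012,"dy": -0.07,"dz": -0.115,"yaw": 0},
    {"jaw": 1,"dx": -0.018,"dy": -0.106,"dz": -0.115,"yaw": 0},
    {"jaw": 1,"dx": -0.0244,"dy": -0.142,"dz": -0.115,"yaw": 0}
  ]
}}

```text
t: 13.17
eef_pos: [546.1, 169.7, 171.4]
ee_rot: [[-1.0, -0.001, 0.001], [-0.001, 1.0, 0.0], [-0.001, 0.0, -1.0]]
ft_force: [0.4, 0.2, -0.8]
grip_width: 85.2
```

{"fn": "apply_moves", "kwargs": {
  "commands": [
    {"jaw": 1,"dx": -0.006,"dy": -0.036,"dz": 0,"yaw": 0},
    {"jaw": 1,"dx": -0.012,"dy": -0.072,"dz": 0,"yaw": 0},
    {"jaw": 1,"dx": -0.019,"dy": -0.108,"dz": 0,"yaw": 0},
    {"jaw": 1,"dx": -0.026,"dy": -0.144,"dz": 0,"yaw": 0},
    {"jaw": 1,"dx": -0.032,"dy": -0.176,"dz": 0,"yaw": 0},
    {"jaw": 1,"dx": -0.036,"dy": -0.2,"dz": 0,"yaw": 0},
    {"jaw": 1,"dx": -0.037,"dy": -0.2084,"dz": 0,"yaw": 0},
    {"jaw": 1,"dx": -0.037,"dy": -0.2084,"dz": 0,"yaw": 0}
  ]
}}

```text
t: 13.83
eef_pos: [583.1, -39.8, 170.8]
ee_rot: [[-1.0, 0.003, 0.0], [0.003, 1.0, -0.0], [-0.0, -0.0, -1.0]]
ft_force: [0.3, 0.1, -0.6]
grip_width: 85.5
```

{"fn": "apply_moves", "kwargs": {
  "commands": [
    {"jaw": 1,"dx": 0,"dy": 0,"dz": 0,"yaw": 0},
    {"jaw": 1,"dx": 0,"dy": 0,"dz": 0,"yaw": 0}
  ]
}}

```text
t: 14.0
eef_pos: [582.7, -36.3, 170.7]
ee_rot: [[-1.0, -0.001, -0.0], [-0.001, 1.0, 0.001], [0.0, 0.001, -1.0]]
ft_force: [-0.3, 0.8, 0.2]
grip_width: 85.9
```

```bash
python3 - <<'E'
from h import *
s=ctrl.observe(); print(s["eef_pos"],s["t"])
im=img("wrist","w4")
print(proj(im,[583,-38,127]),proj(im,[575,15.5,56]),proj(im,[575,15.5,48]),proj(im,[520,8.5,12]),proj(im,[568.4,71.4,12]))
E
```

```text
[582.7307202  -36.34149048 170.65093951] 14.0
[274.80612783 237.66801672] [351.93494371 190.14266925] [349.83702551 187.44736009] [336.10856835 106.91736875] [411.37096043 168.99333674]
```

View pics/w4.png

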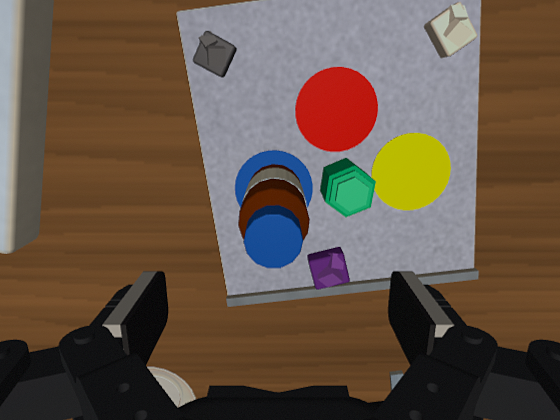

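{"fn": "apply_moves", "kwargs": {
  "commands": [
    {"jaw": 1,"dx": 0,"dy": -0.0008,"dz": 0.01,"yaw": 0},
    {"jaw": 1,"dx": 0,"dy": -0.0008,"dz": 0.03,"yaw": 0},
    {"jaw": 1,"dx": 0,"dy": -0.0008,"dz": 0.055,"yaw": 0},
    {"jaw": 1,"dx": 0,"dy": -0.0008,"dz": 0.08,"yaw": 0},
    {"jaw": 1,"dx": 0,"dy": -0.0008,"dz": 0.098,"yaw": 0},
    {"jaw": 1,"dx": 0,"dy": -0.0008,"dz": 0.107,"yaw": 0},
    {"jaw": 1,"dx": 0,"dy": -0.0008,"dz": 0.1095,"yaw": 0},
    {"jaw": 0.8,"dx": 0,"dy": -0.0008,"dz": 0.1095,"yaw": 0}
  ]
}}

```text
t: 14.72
eef_pos: [582.6, -37.8, 60.6]
ee_rot: [[-1.0, -0.001, -0.001], [-0.001, 1.0, 0.0], [0.001, 0.0, -1.0]]
ft_force: [0.5, -0.3, -0.8]
grip_width: 75.5
```

{"fn": "apply_moves", "kwargs": {
  "commands": [
    {"jaw": 0.65,"dx": 0,"dy": 0,"dz": 0,"yaw": 0},
    {"jaw": 0.58,"dx": 0,"dy": 0,"dz": 0,"yaw": 0},
    {"jaw": 0.52,"dx": 0,"dy": 0,"dz": 0,"yaw": 0},
    {"jaw": 0.47,"dx": 0,"dy": 0,"dz": 0,"yaw": 0},
    {"jaw": 0.4,"dx": 0,"dy": 0,"dz": 0,"yaw": 0},
    {"jaw": 0.4,"dx": 0,"dy": 0,"dz": 0,"yaw": 0},
    {"jaw": 0.4,"dx": 0,"dy": 0,"dz": 0,"yaw": 0},
    {"jaw": 0.4,"dx": 0,"dy": 0,"dz": 0,"yaw": 0}
  ]
}}

```text
t: 15.38
eef_pos: [584.4, -38.8, 63.1]
ee_rot: [[-1.0, 0.0, 0.003], [0.0, 1.0, -0.001], [-0.003, -0.001, -1.0]]
ft_force: [-0.5, -0.6, 6.4]
grip_width: 43.1
```

{"fn": "apply_moves", "kwargs": {
  "commands": [
    {"jaw": 0.4,"dx": 0,"dy": 0,"dz": -0.01,"yaw": 0},
    {"jaw": 0.4,"dx": 0,"dy": 0,"dz": -0.03,"yaw": 0},
    {"jaw": 0.4,"dx": 0,"dy": 0,"dz": -0.055,"yaw": 0},
    {"jaw": 0.4,"dx": 0,"dy": 0,"dz": -0.08,"yaw": 0},
    {"jaw": 0.4,"dx": 0,"dy": 0.006,"dz": -0.095,"yaw": 0},
    {"jaw": 0.4,"dx": -0.001,"dy": 0.02,"dz": -0.1,"yaw": 0},
    {"jaw": 0.4,"dx": -0.002,"dy": 0.042,"dz": -0.1,"yaw": 0},
    {"jaw": 0.4,"dx": -0.003,"dy": 0.07,"dz": -0.1,"yaw": 0}
  ]
}}

```text
t: 16.05
eef_pos: [585.8, 31.8, 161.5]
ee_rot: [[-1.0, 0.002, 0.0], [0.002, 1.0, -0.0], [-0.0, -0.0, -1.0]]
ft_force: [1.1, 0.6, -1.4]
grip_width: 42.8
```

{"fn": "apply_moves", "kwargs": {
  "commands": [
    {"jaw": 0.4,"dx": -0.001,"dy": 0.03,"dz": 0,"yaw": 0},
    {"jaw": 0.4,"dx": -0.002,"dy": 0.06,"dz": 0,"yaw": 0},
    {"jaw": 0.4,"dx": -0.003,"dy": 0.09,"dz": 0,"yaw": 0},
    {"jaw": 0.4,"dx": -0.004,"dy": 0.12,"dz": 0,"yaw": 0},
    {"jaw": 0.4,"dx": -0.006,"dy": 0.15,"dz": 0,"yaw": 0},
    {"jaw": 0.4,"dx": -0.007,"dy": 0.18,"dz": 0,"yaw": 0},
    {"jaw": 0.4,"dx": -0.008,"dy": 0.205,"dz": 0,"yaw": 0},
    {"jaw": 0.4,"dx": -0.009,"dy": 0.228,"dz": 0,"yaw": 0}
  ]
}}

```text
t: 16.72
eef_pos: [593.4, 262.1, 160.0]
ee_rot: [[-1.0, -0.001, -0.002], [-0.001, 1.0, -0.0], [0.002, -0.0, -1.0]]
ft_force: [0.8, 0.1, -1.6]
grip_width: 43.3
```

{"fn": "apply_moves", "kwargs": {
  "commands": [
    {"jaw": 0.4,"dx": -0.001,"dy": 0.02,"dz": 0,"yaw": 0},
    {"jaw": 0.4,"dx": -0.001,"dy": 0.034,"dz": 0,"yaw": 0},
    {"jaw": 0.4,"dx": -0.001,"dy": 0.041,"dz": 0,"yaw": 0},
    {"jaw": 0.4,"dx": -0.001,"dy": 0.0425,"dz": 0.008,"yaw": 0},
    {"jaw": 0.4,"dx": -0.001,"dy": 0.0425,"dz": 0.025,"yaw": 0},
    {"jaw": 0.4,"dx": -0.001,"dy": 0.0425,"dz": 0.045,"yaw": 0},
    {"jaw": 0.4,"dx": -0.001,"dy": 0.0425,"dz": 0.065,"yaw": 0},
    {"jaw": 0.4,"dx": -0.001,"dy": 0.0425,"dz": 0.08,"yaw": 0}
  ]
}}

```text
t: 17.38
eef_pos: [594.9, 300.4, 78.5]
ee_rot: [[-1.0, 0.001, -0.003], [0.001, 1.0, -0.001], [0.003, -0.001, -1.0]]
ft_force: [0.0, -0.8, -2.3]
grip_width: 42.9
```

{"fn": "apply_moves", "kwargs": {
  "commands": [
    {"jaw": 0.4,"dx": 0,"dy": 0,"dz": 0.01,"yaw": 0},
    {"jaw": 0.4,"dx": 0,"dy": 0,"dz": 0.017,"yaw": 0},
    {"jaw": 0.4,"dx": 0,"dy": 0,"dz": 0.022,"yaw": 0},
    {"jaw": 0.4,"dx": 0,"dy": 0,"dz": 0.0255,"yaw": 0},
    {"jaw": 0.4,"dx": 0,"dy": 0,"dz": 0.0255,"yaw": 0},
    {"jaw": 0.4,"dx": 0,"dy": 0,"dz": 0.0255,"yaw": 0}
  ]
}}

```text
t: 17.88
eef_pos: [596.8, 302.3, 56.8]
ee_rot: [[-1.0, 0.0, 0.002], [0.0, 1.0, 0.001], [-0.002, 0.001, -1.0]]
ft_force: [0.1, 0.6, -2.3]
grip_width: 42.9
```

{"fn": "apply_moves", "kwargs": {
  "commands": [
    {"jaw": 0.4,"dx": 0,"dy": 0,"dz": 0,"yaw": 0},
    {"jaw": 0.55,"dx": 0,"dy": 0,"dz": 0,"yaw": 0},
    {"jaw": 0.65,"dx": 0,"dy": 0,"dz": 0,"yaw": 0},
    {"jaw": 0.8,"dx": 0,"dy": 0,"dz": 0,"yaw": 0},
    {"jaw": 1,"dx": 0,"dy": 0,"dz": 0,"yaw": 0},
    {"jaw": 1,"dx": 0,"dy": 0,"dz": 0,"yaw": 0},
    {"jaw": 1,"dx": 0,"dy": 0,"dz": 0,"yaw": 0},
    {"jaw": 1,"dx": 0,"dy": 0,"dz": 0,"yaw": 0}
  ]
}}

```text
t: 18.55
eef_pos: [596.0, 302.1, 55.8]
ee_rot: [[-1.0, -0.0, 0.0], [-0.0, 1.0, 0.0], [-0.0, 0.0, -1.0]]
ft_force: [0.9, -0.2, 0.0]
grip_width: 85.5
```

{"fn": "apply_moves", "kwargs": {
  "commands": [
    {"jaw": 1,"dx": 0,"dy": 0,"dz": -0.015,"yaw": 0},
    {"jaw": 1,"dx": 0,"dy": 0,"dz": -0.045,"yaw": 0},
    {"jaw": 1,"dx": 0,"dy": 0,"dz": -0.08,"yaw": 0},
    {"jaw": 1,"dx": 0,"dy": -0.01,"dz": -0.104,"yaw": 0},
    {"jaw": 1,"dx": 0.002,"dy": -0.034,"dz": -0.115,"yaw": 0},
    {"jaw": 1,"dx": 0.004,"dy": -0.07,"dz": -0.115,"yaw": 0},
    {"jaw": 1,"dx": 0.007,"dy": -0.106,"dz": -0.115,"yaw": 0},
    {"jaw": 1,"dx": 0.01,"dy": -0.142,"dz": -0.115,"yaw": 0}
  ]
}}

```text
t: 19.22
eef_pos: [586.1, 159.1, 172.8]
ee_rot: [[-1.0, -0.001, 0.002], [-0.001, 1.0, 0.0], [-0.002, 0.0, -1.0]]
ft_force: [0.3, 0.4, -0.3]
grip_width: 85.5
```

{"fn": "apply_moves", "kwargs": {
  "commands": [
    {"jaw": 1,"dx": 0.003,"dy": -0.036,"dz": 0,"yaw": 0},
    {"jaw": 1,"dx": 0.006,"dy": -0.07,"dz": 0,"yaw": 0},
    {"jaw": 1,"dx": 0.008,"dy": -0.1,"dz": 0,"yaw": 0},
    {"jaw": 1,"dx": 0.01,"dy": -0.125,"dz": 0,"yaw": 0},
    {"jaw": 1,"dx": 0.0106,"dy": -0.14,"dz": 0,"yaw": 0},
    {"jaw": 1,"dx": 0.0106,"dy": -0.1448,"dz": 0,"yaw": 0},
    {"jaw": 1,"dx": 0.0106,"dy": -0.1448,"dz": 0,"yaw": 0},
    {"jaw": 1,"dx": 0.0106,"dy": -0.1448,"dz": 0,"yaw": 0}
  ]
}}

```text
t: 19.88
eef_pos: [575.7, 15.7, 171.5]
ee_rot: [[-1.0, 0.0, 0.001], [0.0, 1.0, 0.0], [-0.001, 0.0, -1.0]]
ft_force: [-0.2, -0.6, 0.7]
grip_width: 85.1
```

{"fn": "apply_moves", "kwargs": {
  "commands": [
    {"jaw": 1,"dx": 0,"dy": 0,"dz": 0,"yaw": 0},
    {"jaw": 1,"dx": 0,"dy": 0,"dz": 0,"yaw": 0},
    {"jaw": 1,"dx": 0,"dy": 0,"dz": 0,"yaw": 0}
  ]
}}

```text
t: 20.13
eef_pos: [575.4, 16.3, 170.8]
ee_rot: [[-1.0, -0.002, -0.0], [-0.002, 1.0, 0.0], [0.0, 0.0, -1.0]]
ft_force: [0.6, 1.3, -0.6]
grip_width: 85.5
```

```bash
python3 - <<'E'
from h import *
s=ctrl.observe(); print(s["eef_pos"],s["t"])
im=img("wrist","w5",(200,60,420,280),2.7)
for p in ([575.4,15.2,56],[575.4,15.2,48],[521,8.7,12],[569.5,71.4,12],[583,-40,12]): print((proj(im,p)-[200,60])*2.7)
img("scene","s4")
# outline template for yaw
for yaw in (-5,0,5):
  print(yaw,[((proj(im,[575.4+19.6*np.cos(np.radians(yaw+60*k)),15.2+19.6*np.sin(np.radians(yaw+60*k)),48])-[200,60])*2.7).round().tolist() for k in range(6)])
E
```

```text
[575.36252713  16.33895437 170.76881229] 20.1333
[206.16444602 379.82035997]
[206.27402047 371.80061362]
[184.14379196 156.40155132]
[393.23376726 321.77878409]
[ 25.76044185 364.70904375]
-5 [[200.0, 440.0], [265.0, 412.0], [273.0, 342.0], [213.0, 300.0], [146.0, 331.0], [141.0, 401.0]]
0 [[206.0, 441.0], [269.0, 407.0], [270.0, 336.0], [206.0, 300.0], [143.0, 336.0], [144.0, 407.0]]
5 [[212.0, 440.0], [272.0, 401.0], [267.0, 331.0], [200.0, 300.0], [140.0, 342.0], [147.0, 412.0]]
```

View pics/w5.png

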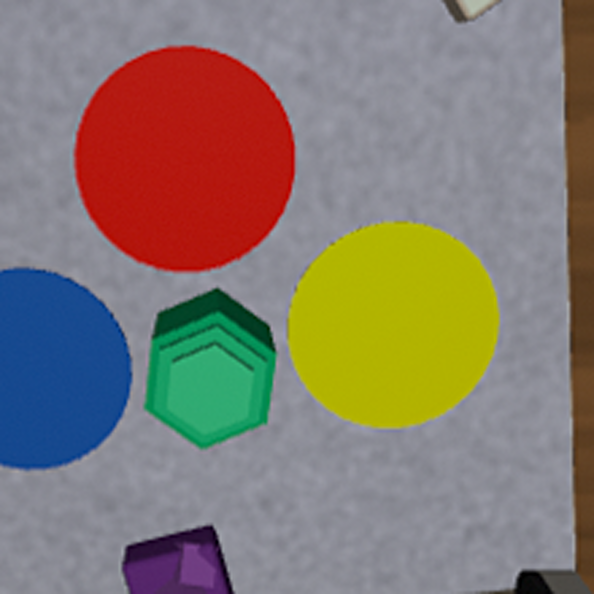

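View pics/s4.png

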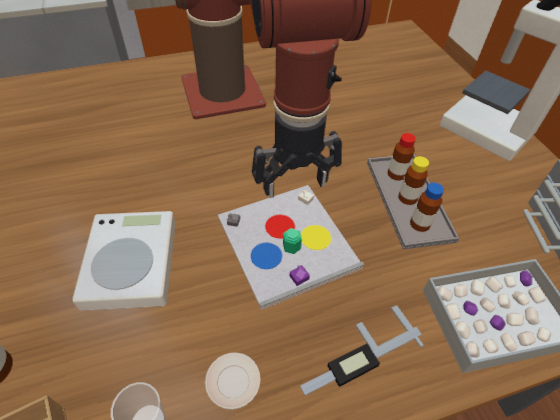

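{"fn": "apply_moves", "kwargs": {
  "commands": [
    {"jaw": 1,"dx": -0.0019,"dy": 0.0013,"dz": 0.01,"yaw": 2},
    {"jaw": 1,"dx": -0.0019,"dy": 0.0013,"dz": 0.035,"yaw": 4},
    {"jaw": 1,"dx": -0.0019,"dy": 0.0013,"dz": 0.065,"yaw": 5},
    {"jaw": 1,"dx": -0.0019,"dy": 0.0013,"dz": 0.095,"yaw": 5},
    {"jaw": 1,"dx": -0.0019,"dy": 0.0013,"dz": 0.12,"yaw": 5},
    {"jaw": 1,"dx": -0.0019,"dy": 0.0013,"dz": 0.138,"yaw": 5},
    {"jaw": 1,"dx": -0.0019,"dy": 0.0013,"dz": 0.148,"yaw": 5},
    {"jaw": 0.9,"dx": -0.0019,"dy": 0.0013,"dz": 0.1528,"yaw": 5}
  ]
}}

```text
t: 20.9
eef_pos: [576.0, 16.9, 16.1]
ee_rot: [[-0.996, 0.087, -0.003], [0.087, 0.996, 0.0], [0.003, 0.0, -1.0]]
ft_force: [-0.0, -0.6, 0.3]
grip_width: 77.3
```

{"fn": "apply_moves", "kwargs": {
  "commands": [
    {"jaw": 0.7,"dx": 0,"dy": 0,"dz": 0,"yaw": 0},
    {"jaw": 0.55,"dx": 0,"dy": 0,"dz": 0,"yaw": 0},
    {"jaw": 0.5,"dx": 0,"dy": 0,"dz": 0,"yaw": 0},
    {"jaw": 0.47,"dx": 0,"dy": 0,"dz": 0,"yaw": 0},
    {"jaw": 0.44,"dx": 0,"dy": 0,"dz": 0,"yaw": 0},
    {"jaw": 0.41,"dx": 0,"dy": 0,"dz": 0,"yaw": 0},
    {"jaw": 0.38,"dx": 0,"dy": 0,"dz": 0,"yaw": 0},
    {"jaw": 0.35,"dx": 0,"dy": 0,"dz": 0,"yaw": 0}
  ],
  "squeeze": 35
}}

```text
t: 21.57
eef_pos: [578.1, 16.4, 19.0]
ee_rot: [[-0.996, 0.087, 0.002], [0.087, 0.996, -0.0], [-0.002, -0.0, -1.0]]
ft_force: [-0.4, -0.4, 5.6]
grip_width: 33.5
```

{"fn": "apply_moves", "kwargs": {
  "commands": [
    {"jaw": 0.3,"dx": 0,"dy": 0,"dz": 0,"yaw": 0},
    {"jaw": 0.3,"dx": 0,"dy": 0,"dz": 0,"yaw": 0},
    {"jaw": 0.3,"dx": 0,"dy": 0,"dz": 0,"yaw": 0},
    {"jaw": 0.3,"dx": 0,"dy": 0,"dz": 0,"yaw": 0}
  ]
}}

```text
t: 21.9
eef_pos: [578.1, 16.4, 19.0]
ee_rot: [[-0.996, 0.087, 0.002], [0.087, 0.996, -0.0], [-0.002, -0.0, -1.0]]
ft_force: [-0.2, 0.3, 6.4]
grip_width: 33.5
```

```bash
python3 - <<'E'
from h import *
s=ctrl.observe(); print(s["eef_pos"],s["t"])
img("scene","s5",(210,140,380,310),3.5)
im=img("top","t5",(100,100,460,300),2.2)
E
```

```text
[578.08697895  16.39566337  19.04237859] 21.9
```

View pics/s5.png

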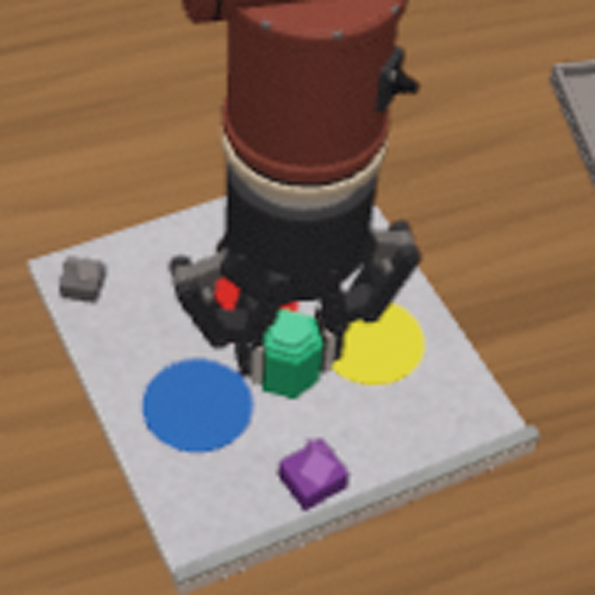

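View pics/t5.png

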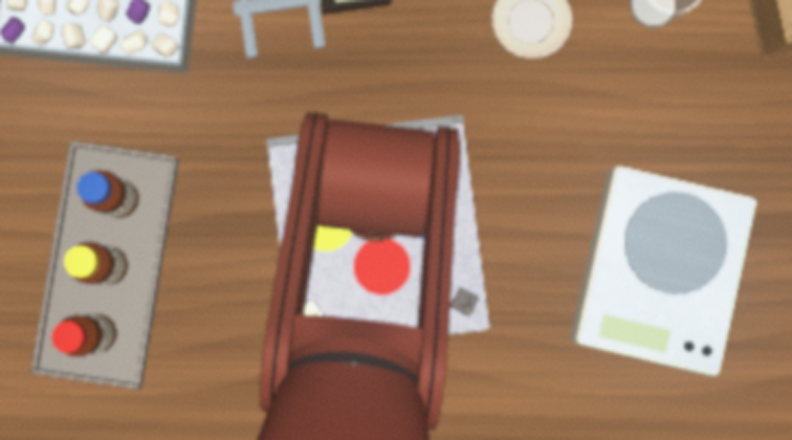

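{"fn": "apply_moves", "kwargs": {
  "commands": [
    {"jaw": 0.3,"dx": 0,"dy": 0,"dz": -0.01,"yaw": 0},
    {"jaw": 0.3,"dx": 0,"dy": 0,"dz": -0.03,"yaw": 0},
    {"jaw": 0.3,"dx": 0,"dy": 0,"dz": -0.055,"yaw": 0},
    {"jaw": 0.3,"dx": 0,"dy": 0,"dz": -0.085,"yaw": 0},
    {"jaw": 0.3,"dx": 0,"dy": -0.006,"dz": -0.108,"yaw": 0},
    {"jaw": 0.3,"dx": 0,"dy": -0.02,"dz": -0.12,"yaw": 0},
    {"jaw": 0.3,"dx": 0,"dy": -0.042,"dz": -0.12,"yaw": 0},
    {"jaw": 0.3,"dx": 0.001,"dy": -0.07,"dz": -0.12,"yaw": 0}
  ]
}}

```text
t: 22.67
eef_pos: [570.5, -53.4, 139.1]
ee_rot: [[-0.996, 0.085, 0.002], [0.085, 0.996, -0.0], [-0.002, 0.0, -1.0]]
ft_force: [0.0, -0.8, -3.0]
grip_width: 33.6
```

{"fn": "apply_moves", "kwargs": {
  "commands": [
    {"jaw": 0.3,"dx": 0,"dy": -0.03,"dz": 0,"yaw": 0},
    {"jaw": 0.3,"dx": 0.0005,"dy": -0.06,"dz": 0,"yaw": 0},
    {"jaw": 0.3,"dx": 0.001,"dy": -0.09,"dz": 0,"yaw": -1},
    {"jaw": 0.3,"dx": 0.0015,"dy": -0.12,"dz": 0,"yaw": -2},
    {"jaw": 0.3,"dx": 0.002,"dy": -0.15,"dz": 0,"yaw": -3},
    {"jaw": 0.3,"dx": 0.002,"dy": -0.18,"dz": 0,"yaw": -4},
    {"jaw": 0.3,"dx": 0.002,"dy": -0.208,"dz": 0,"yaw": -5},
    {"jaw": 0.3,"dx": 0.0022,"dy": -0.23,"dz": 0,"yaw": -5}
  ]
}}

```text
t: 23.33
eef_pos: [546.4, -284.8, 137.1]
ee_rot: [[-1.0, 0.001, -0.001], [0.001, 1.0, 0.0], [0.001, 0.0, -1.0]]
ft_force: [-0.2, 0.1, -1.4]
grip_width: 34.0
```

{"fn": "apply_moves", "kwargs": {
  "commands": [
    {"jaw": 0.3,"dx": 0,"dy": -0.013,"dz": 0,"yaw": 0},
    {"jaw": 0.3,"dx": 0,"dy": -0.021,"dz": 0,"yaw": 0},
    {"jaw": 0.3,"dx": 0,"dy": -0.0234,"dz": 0,"yaw": 0},
    {"jaw": 0.3,"dx": 0,"dy": -0.0234,"dz": 0,"yaw": 0},
    {"jaw": 0.3,"dx": 0,"dy": -0.0234,"dz": 0,"yaw": 0},
    {"jaw": 0.3,"dx": 0,"dy": -0.0234,"dz": 0,"yaw": 0}
  ]
}}

```text
t: 23.83
eef_pos: [548.2, -304.1, 137.9]
ee_rot: [[-1.0, -0.001, -0.0], [-0.001, 1.0, 0.001], [0.0, 0.001, -1.0]]
ft_force: [-0.1, 0.9, -2.4]
grip_width: 33.0
```

```bash
python3 - <<'E'
from h import *
s=ctrl.observe(); print(s["eef_pos"],s["ee_rot"].round(3).tolist(),s["t"],s["grip_width"])
im=img("wrist","w6")
c=np.array([546.1,-305.5,52])
print(proj(im,c),[proj(im,c+np.array(d)).round().tolist() for d in ([56,0,0],[-56,0,0],[0,56,0],[0,-56,0])])
E
```

```text
[ 548.17357915 -304.12151058  137.86293129] [[-1.0, -0.001, -0.0], [-0.001, 1.0, 0.001], [0.0, 0.001, -1.0]] 23.8333 33.01475498180503
[275.71154512 209.84809316] [[276.0, 289.0], [276.0, 119.0], [364.0, 210.0], [187.0, 210.0]]
```

View pics/w6.png

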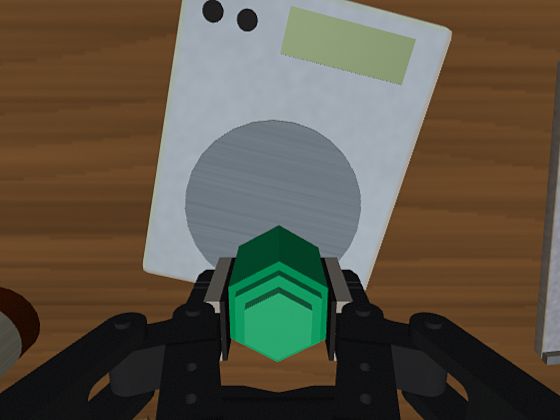

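{"fn": "apply_moves", "kwargs": {
  "commands": [
    {"jaw": 0.3,"dx": 0.0005,"dy": -0.001,"dz": 0.01,"yaw": 0},
    {"jaw": 0.3,"dx": 0.0005,"dy": -0.001,"dz": 0.025,"yaw": 0},
    {"jaw": 0.3,"dx": 0.0005,"dy": -0.001,"dz": 0.042,"yaw": 0},
    {"jaw": 0.3,"dx": 0.0005,"dy": -0.001,"dz": 0.056,"yaw": 0},
    {"jaw": 0.3,"dx": 0.0005,"dy": -0.001,"dz": 0.066,"yaw": 0},
    {"jaw": 0.3,"dx": 0.0005,"dy": -0.001,"dz": 0.072,"yaw": 0},
    {"jaw": 0.3,"dx": 0.0005,"dy": -0.001,"dz": 0.075,"yaw": 0},
    {"jaw": 0.3,"dx": 0.0005,"dy": -0.001,"dz": 0.075,"yaw": 0}
  ]
}}

```text
t: 24.55
eef_pos: [547.3, -306.2, 62.3]
ee_rot: [[-1.0, -0.0, -0.001], [-0.0, 1.0, 0.001], [0.001, 0.001, -1.0]]
ft_force: [-0.3, 1.1, -2.1]
grip_width: 33.7
```

{"fn": "apply_moves", "kwargs": {
  "commands": [
    {"jaw": 0.3,"dx": 0,"dy": 0,"dz": 0.001,"yaw": 0},
    {"jaw": 0.3,"dx": 0,"dy": 0,"dz": 0.002,"yaw": 0},
    {"jaw": 0.3,"dx": 0,"dy": 0,"dz": 0.003,"yaw": 0},
    {"jaw": 0.3,"dx": 0,"dy": 0,"dz": 0.0035,"yaw": 0},
    {"jaw": 0.3,"dx": 0,"dy": 0,"dz": 0.004,"yaw": 0},
    {"jaw": 0.3,"dx": 0,"dy": 0,"dz": 0.004,"yaw": 0},
    {"jaw": 0.3,"dx": 0,"dy": 0,"dz": 0.004,"yaw": 0}
  ]
}}

```text
t: 25.13
eef_pos: [547.5, -306.5, 59.1]
ee_rot: [[-1.0, -0.0, 0.0], [-0.0, 1.0, -0.0], [-0.0, -0.0, -1.0]]
ft_force: [-0.1, 0.1, -1.3]
grip_width: 33.6
```

{"fn": "apply_moves", "kwargs": {
  "commands": [
    {"jaw": 0.3,"dx": 0,"dy": 0,"dz": 0.0006,"yaw": 0},
    {"jaw": 0.3,"dx": 0,"dy": 0,"dz": 0.0006,"yaw": 0},
    {"jaw": 0.42,"dx": 0,"dy": 0,"dz": 0.0006,"yaw": 0},
    {"jaw": 0.48,"dx": 0,"dy": 0,"dz": 0.0006,"yaw": 0},
    {"jaw": 0.55,"dx": 0,"dy": 0,"dz": 0.0006,"yaw": 0},
    {"jaw": 0.65,"dx": 0,"dy": 0,"dz": 0,"yaw": 0},
    {"jaw": 0.8,"dx": 0,"dy": 0,"dz": 0,"yaw": 0},
    {"jaw": 0.9,"dx": 0,"dy": 0,"dz": 0,"yaw": 0}
  ]
}}

```text
t: 25.8
eef_pos: [547.5, -306.5, 59.0]
ee_rot: [[-1.0, -0.0, 0.0], [-0.0, 1.0, -0.0], [-0.0, -0.0, -1.0]]
ft_force: [0.1, 0.2, -0.8]
grip_width: 76.0
```

{"fn": "apply_moves", "kwargs": {
  "commands": [
    {"jaw": 1,"dx": 0,"dy": 0,"dz": 0,"yaw": 0},
    {"jaw": 1,"dx": 0,"dy": 0,"dz": 0,"yaw": 0},
    {"jaw": 1,"dx": 0,"dy": 0,"dz": -0.01,"yaw": 0},
    {"jaw": 1,"dx": 0,"dy": 0,"dz": -0.035,"yaw": 0},
    {"jaw": 1,"dx": 0,"dy": 0,"dz": -0.065,"yaw": 0},
    {"jaw": 1,"dx": 0,"dy": 0,"dz": -0.095,"yaw": 0},
    {"jaw": 1,"dx": 0,"dy": 0,"dz": -0.108,"yaw": 0},
    {"jaw": 1,"dx": 0,"dy": 0,"dz": -0.112,"yaw": 0}
  ]
}}

```text
t: 26.47
eef_pos: [549.4, -307.8, 175.7]
ee_rot: [[-1.0, -0.0, 0.006], [-0.0, 1.0, -0.004], [-0.006, -0.004, -1.0]]
ft_force: [0.2, -1.0, 1.0]
grip_width: 85.6
```

```bash
python3 - <<'E'
from h import *
s=ctrl.observe(); print(s["eef_pos"],s["t"],s["grip_width"])
img("wrist","w7"); im=img("scene","s7",(60,180,200,320),4)
E
```

```text
[ 549.37066419 -307.77858516  175.6780218 ] 26.4667 85.56090044609557
```

View pics/w7.png

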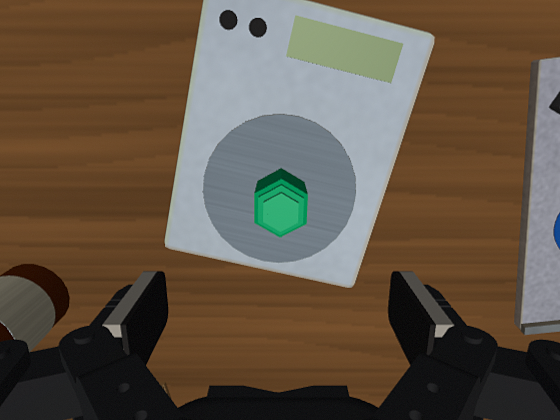

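View pics/s7.png

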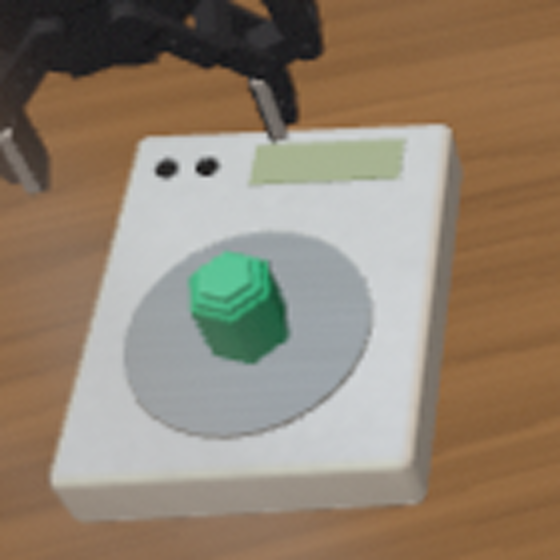

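```bash
python3 - <<'E'
from h import *
im=img("wrist"); sc=img("scene"); tp=img("top","t7",(355,165,450,275),5)
p=atz(im,279.5,188,52); print("pan w",p)
print("pan edges",[atz(im,u,v,52).round(1).tolist() for u,v in ((203,188),(356,188),(279.5,113.5),(279.5,263))])
print("crystal back vertex foot",atz(im,281,168,52), "top ctr",atz(im,281,213,96), "rim back/front z88",atz(im,281,178,88),atz(im,281,237,88))
S=lambda u,v,z:atz(sc,(u+.5)/4-.5+60,(v+.5)/4-.5+180,z).round(1)
print("scene: pan",S(249,334,52),"front foot vtx",S(248,363,52),"top",S(232,277,96))
E
```

```text
pan w [ 540.03607934 -305.72309802   52.        ]
pan edges [[540.0, -360.3, 52.0], [540.0, -251.2, 52.0], [488.4, -305.8, 52.0], [598.5, -305.7, 52.0]]
crystal back vertex foot [ 525.59979003 -304.68398494   52.        ] top ctr [ 544.76838192 -304.94828369   96.        ] rim back/front z88 [ 524.9147099  -304.93445661   88.        ] [ 563.40125502 -304.85397946   88.        ]
scene: pan [ 546.3 -307.2   52. ] front foot vtx [ 562.1 -308.7   52. ] top [ 545.8 -303.3   96. ]
```

View pics/t7.png

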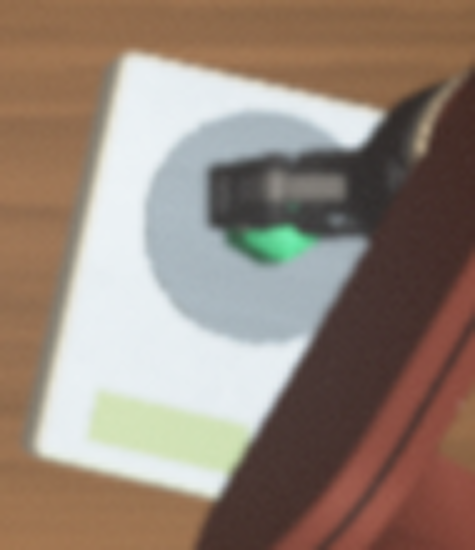

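{"fn": "apply_moves", "kwargs": {
  "commands": [
    {"jaw": 1,"dx": -0.001,"dy": 0.015,"dz": 0,"yaw": 0},
    {"jaw": 1,"dx": -0.003,"dy": 0.045,"dz": 0,"yaw": 0},
    {"jaw": 1,"dx": -0.006,"dy": 0.082,"dz": 0,"yaw": 0},
    {"jaw": 1,"dx": -0.009,"dy": 0.12,"dz": 0,"yaw": 0},
    {"jaw": 1,"dx": -0.012,"dy": 0.158,"dz": 0,"yaw": 0},
    {"jaw": 1,"dx": -0.015,"dy": 0.196,"dz": 0,"yaw": 0},
    {"jaw": 1,"dx": -0.018,"dy": 0.234,"dz": 0,"yaw": 0},
    {"jaw": 1,"dx": -0.022,"dy": 0.272,"dz": 0,"yaw": 0}
  ]
}}

```text
t: 27.38
eef_pos: [568.1, -31.7, 169.5]
ee_rot: [[-1.0, -0.0, -0.003], [-0.0, 1.0, 0.001], [0.003, 0.001, -1.0]]
ft_force: [0.7, -0.2, 0.0]
grip_width: 85.5
```

{"fn": "apply_moves", "kwargs": {
  "commands": [
    {"jaw": 1,"dx": -0.003,"dy": 0.038,"dz": 0,"yaw": 0},
    {"jaw": 1,"dx": -0.006,"dy": 0.076,"dz": 0,"yaw": 0},
    {"jaw": 1,"dx": -0.009,"dy": 0.114,"dz": 0,"yaw": 0},
    {"jaw": 1,"dx": -0.012,"dy": 0.152,"dz": 0,"yaw": 0},
    {"jaw": 1,"dx": -0.015,"dy": 0.19,"dz": 0,"yaw": 0},
    {"jaw": 1,"dx": -0.018,"dy": 0.228,"dz": 0,"yaw": 0},
    {"jaw": 1,"dx": -0.021,"dy": 0.264,"dz": 0,"yaw": 0},
    {"jaw": 1,"dx": -0.024,"dy": 0.296,"dz": 0,"yaw": 0}
  ]
}}

```text
t: 28.05
eef_pos: [591.6, 264.5, 169.3]
ee_rot: [[-1.0, -0.001, -0.003], [-0.001, 1.0, -0.0], [0.003, -0.0, -1.0]]
ft_force: [0.5, -0.1, 0.2]
grip_width: 85.5
```

{"fn": "apply_moves", "kwargs": {
  "commands": [
    {"jaw": 1,"dx": -0.002,"dy": 0.024,"dz": 0,"yaw": 0},
    {"jaw": 1,"dx": -0.0025,"dy": 0.037,"dz": 0,"yaw": 0},
    {"jaw": 1,"dx": -0.0025,"dy": 0.0405,"dz": 0,"yaw": 0},
    {"jaw": 1,"dx": -0.0025,"dy": 0.0405,"dz": 0,"yaw": 0},
    {"jaw": 1,"dx": -0.0025,"dy": 0.0405,"dz": 0,"yaw": 0},
    {"jaw": 1,"dx": -0.0025,"dy": 0.0405,"dz": 0,"yaw": 0},
    {"jaw": 1,"dx": -0.0025,"dy": 0.0405,"dz": 0,"yaw": 0},
    {"jaw": 1,"dx": -0.0025,"dy": 0.0405,"dz": 0,"yaw": 0}
  ]
}}

```text
t: 28.72
eef_pos: [596.3, 300.8, 171.2]
ee_rot: [[-1.0, 0.002, 0.0], [0.002, 1.0, -0.0], [-0.0, -0.0, -1.0]]
ft_force: [0.4, 0.2, -0.3]
grip_width: 85.5
```

```bash
python3 - <<'E'
from h import *
s=ctrl.observe(); print(s["eef_pos"],s["t"],s["grip_width"])
im=img("wrist","w8")
for p in ((596,302,120),(521.6,312.7,120),(447.6,323.4,120)): print(proj(im,p))
E
```

```text
[596.26625043 300.82223934 171.20640316] 28.7167 85.48568124762534
[280.22516693 231.64667175]
[302.1327017   88.31026308]
[329.75345132 -91.53449128]
```

View pics/w8.png

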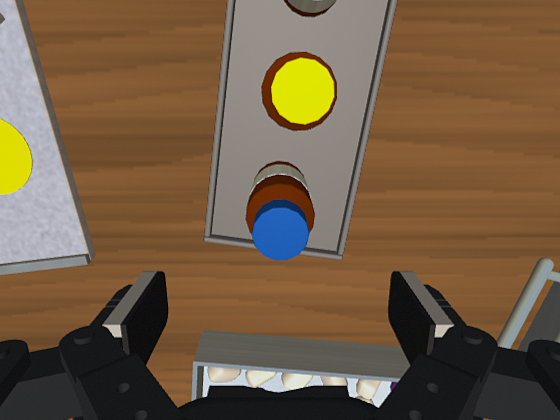

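{"fn": "apply_moves", "kwargs": {
  "commands": [
    {"jaw": 1,"dx": 0,"dy": 0,"dz": 0.01,"yaw": 0},
    {"jaw": 1,"dx": 0,"dy": 0,"dz": 0.032,"yaw": 0},
    {"jaw": 1,"dx": 0,"dy": 0,"dz": 0.06,"yaw": 0},
    {"jaw": 1,"dx": 0,"dy": 0,"dz": 0.086,"yaw": 0},
    {"jaw": 1,"dx": 0,"dy": 0,"dz": 0.104,"yaw": 0},
    {"jaw": 1,"dx": 0,"dy": 0,"dz": 0.114,"yaw": 0},
    {"jaw": 1,"dx": 0,"dy": 0,"dz": 0.1165,"yaw": 0},
    {"jaw": 0.8,"dx": 0,"dy": 0,"dz": 0.1165,"yaw": 0}
  ]
}}

```text
t: 29.43
eef_pos: [595.6, 301.8, 53.7]
ee_rot: [[-1.0, 0.0, -0.001], [0.0, 1.0, -0.0], [0.001, -0.0, -1.0]]
ft_force: [-0.2, -0.5, 0.4]
grip_width: 75.3
```

{"fn": "apply_moves", "kwargs": {
  "commands": [
    {"jaw": 0.65,"dx": 0,"dy": 0,"dz": 0,"yaw": 0},
    {"jaw": 0.58,"dx": 0,"dy": 0,"dz": 0,"yaw": 0},
    {"jaw": 0.52,"dx": 0,"dy": 0,"dz": 0,"yaw": 0},
    {"jaw": 0.47,"dx": 0,"dy": 0,"dz": 0,"yaw": 0},
    {"jaw": 0.4,"dx": 0,"dy": 0,"dz": 0,"yaw": 0},
    {"jaw": 0.4,"dx": 0,"dy": 0,"dz": 0,"yaw": 0},
    {"jaw": 0.4,"dx": 0,"dy": 0,"dz": 0,"yaw": 0},
    {"jaw": 0.4,"dx": 0,"dy": 0,"dz": 0,"yaw": 0}
  ],
  "squeeze": 40
}}

```text
t: 30.1
eef_pos: [597.4, 302.4, 56.6]
ee_rot: [[-1.0, -0.0, 0.003], [-0.0, 1.0, 0.001], [-0.003, 0.001, -1.0]]
ft_force: [0.9, -0.8, 5.2]
grip_width: 43.1
```

{"fn": "apply_moves", "kwargs": {
  "commands": [
    {"jaw": 0.4,"dx": 0,"dy": 0,"dz": -0.01,"yaw": 0},
    {"jaw": 0.4,"dx": 0,"dy": 0,"dz": -0.03,"yaw": 0},
    {"jaw": 0.4,"dx": 0,"dy": 0,"dz": -0.055,"yaw": 0},
    {"jaw": 0.4,"dx": 0,"dy": -0.006,"dz": -0.073,"yaw": 0},
    {"jaw": 0.4,"dx": 0,"dy": -0.02,"dz": -0.08,"yaw": 0},
    {"jaw": 0.4,"dx": 0.001,"dy": -0.042,"dz": -0.08,"yaw": 0},
    {"jaw": 0.4,"dx": 0.002,"dy": -0.068,"dz": -0.08,"yaw": 0},
    {"jaw": 0.4,"dx": 0.003,"dy": -0.096,"dz": -0.08,"yaw": 0}
  ]
}}

```text
t: 30.77
eef_pos: [592.0, 204.8, 134.0]
ee_rot: [[-1.0, -0.001, -0.001], [-0.001, 1.0, -0.0], [0.001, -0.0, -1.0]]
ft_force: [0.1, -0.6, -1.6]
grip_width: 42.9
```

{"fn": "apply_moves", "kwargs": {
  "commands": [
    {"jaw": 0.4,"dx": 0.001,"dy": -0.03,"dz": 0,"yaw": 0},
    {"jaw": 0.4,"dx": 0.002,"dy": -0.06,"dz": 0,"yaw": 0},
    {"jaw": 0.4,"dx": 0.003,"dy": -0.09,"dz": 0,"yaw": 0},
    {"jaw": 0.4,"dx": 0.004,"dy": -0.12,"dz": 0,"yaw": 0},
    {"jaw": 0.4,"dx": 0.005,"dy": -0.15,"dz": 0,"yaw": 0},
    {"jaw": 0.4,"dx": 0.006,"dy": -0.178,"dz": 0,"yaw": 0},
    {"jaw": 0.4,"dx": 0.007,"dy": -0.202,"dz": 0,"yaw": 0},
    {"jaw": 0.4,"dx": 0.008,"dy": -0.222,"dz": 0,"yaw": 0}
  ]
}}

```text
t: 31.43
eef_pos: [583.6, -18.5, 133.7]
ee_rot: [[-1.0, 0.001, -0.002], [0.001, 1.0, -0.0], [0.002, -0.0, -1.0]]
ft_force: [0.8, 0.5, -2.2]
grip_width: 43.0
```

{"fn": "apply_moves", "kwargs": {
  "commands": [
    {"jaw": 0.4,"dx": 0.0008,"dy": -0.014,"dz": 0,"yaw": 0},
    {"jaw": 0.4,"dx": 0.0008,"dy": -0.021,"dz": 0,"yaw": 0},
    {"jaw": 0.4,"dx": 0.0008,"dy": -0.0226,"dz": 0.004,"yaw": 0},
    {"jaw": 0.4,"dx": 0.0008,"dy": -0.0226,"dz": 0.015,"yaw": 0},
    {"jaw": 0.4,"dx": 0.0008,"dy": -0.0226,"dz": 0.032,"yaw": 0},
    {"jaw": 0.4,"dx": 0.0008,"dy": -0.0226,"dz": 0.048,"yaw": 0},
    {"jaw": 0.4,"dx": 0.0008,"dy": -0.0226,"dz": 0.06,"yaw": 0},
    {"jaw": 0.4,"dx": 0.0008,"dy": -0.0226,"dz": 0.066,"yaw": 0}
  ]
}}

```text
t: 32.1
eef_pos: [582.3, -37.0, 65.4]
ee_rot: [[-1.0, -0.001, -0.004], [-0.001, 1.0, 0.001], [0.004, 0.001, -1.0]]
ft_force: [-0.8, -0.4, -1.4]
grip_width: 42.9
```

{"fn": "apply_moves", "kwargs": {
  "commands": [
    {"jaw": 0.4,"dx": 0,"dy": 0,"dz": 0.002,"yaw": 0},
    {"jaw": 0.4,"dx": 0,"dy": 0,"dz": 0.004,"yaw": 0},
    {"jaw": 0.4,"dx": 0,"dy": 0,"dz": 0.0055,"yaw": 0},
    {"jaw": 0.4,"dx": 0,"dy": 0,"dz": 0.0055,"yaw": 0},
    {"jaw": 0.4,"dx": 0,"dy": 0,"dz": 0.0055,"yaw": 0}
  ]
}}

```text
t: 32.52
eef_pos: [584.9, -38.6, 63.9]
ee_rot: [[-1.0, -0.0, 0.002], [-0.0, 1.0, -0.0], [-0.002, -0.0, -1.0]]
ft_force: [-0.3, -0.1, -1.9]
grip_width: 43.2
```

```bash
python3 - <<'E'
from h import *
s=ctrl.observe(); print(s["eef_pos"],s["t"],s["grip_width"],s["ft_force"])
img("scene","s8",(200,160,370,310),4)
E
```

```text
[584.86342535 -38.63962337  63.86509423] 32.5167 43.161194468843185 [-0.26379048 -0.05120983 -1.85487606]
```

View pics/s8.png

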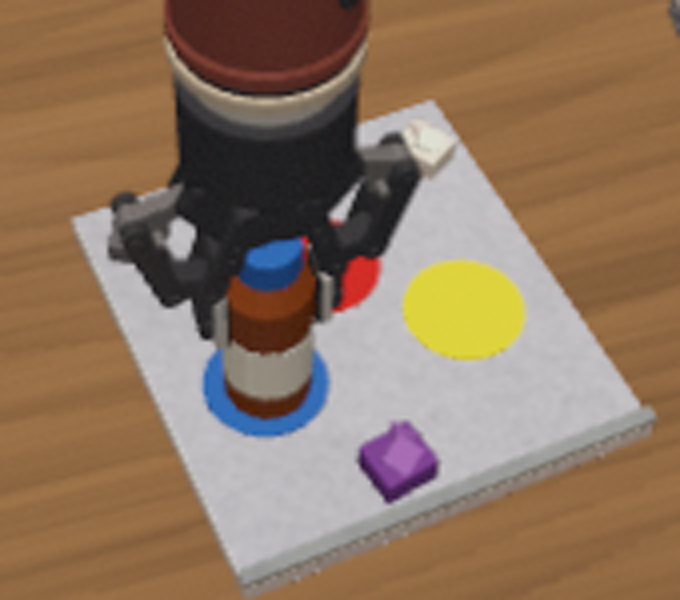

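{"fn": "apply_moves", "kwargs": {
  "commands": [
    {"jaw": 0.4,"dx": 0,"dy": 0,"dz": 0.0007,"yaw": 0},
    {"jaw": 0.4,"dx": 0,"dy": 0,"dz": 0.0007,"yaw": 0},
    {"jaw": 0.55,"dx": 0,"dy": 0,"dz": 0.0007,"yaw": 0},
    {"jaw": 0.65,"dx": 0,"dy": 0,"dz": 0.0007,"yaw": 0},
    {"jaw": 0.8,"dx": 0,"dy": 0,"dz": 0.0007,"yaw": 0},
    {"jaw": 1,"dx": 0,"dy": 0,"dz": 0.0,"yaw": 0},
    {"jaw": 1,"dx": 0,"dy": 0,"dz": 0.0,"yaw": 0},
    {"jaw": 1,"dx": 0,"dy": 0,"dz": 0.0,"yaw": 0}
  ]
}}

```text
t: 33.23
eef_pos: [584.2, -38.5, 63.0]
ee_rot: [[-1.0, -0.0, -0.0], [-0.0, 1.0, -0.0], [0.0, -0.0, -1.0]]
ft_force: [-0.0, -0.5, -0.4]
grip_width: 85.3
```

{"fn": "apply_moves", "kwargs": {
  "commands": [
    {"jaw": 1,"dx": 0,"dy": 0,"dz": -0.012,"yaw": 0},
    {"jaw": 1,"dx": 0,"dy": 0,"dz": -0.04,"yaw": 0},
    {"jaw": 1,"dx": 0,"dy": 0,"dz": -0.075,"yaw": 0},
    {"jaw": 1,"dx": 0.001,"dy": 0.008,"dz": -0.1,"yaw": 0},
    {"jaw": 1,"dx": 0.005,"dy": 0.03,"dz": -0.108,"yaw": 0},
    {"jaw": 1,"dx": 0.011,"dy": 0.065,"dz": -0.108,"yaw": 0},
    {"jaw": 1,"dx": 0.017,"dy": 0.1,"dz": -0.108,"yaw": 0},
    {"jaw": 1,"dx": 0.023,"dy": 0.135,"dz": -0.108,"yaw": 0}
  ]
}}

```text
t: 33.9
eef_pos: [561.2, 97.5, 172.7]
ee_rot: [[-1.0, 0.001, 0.002], [0.001, 1.0, 0.0], [-0.002, 0.0, -1.0]]
ft_force: [1.4, 0.1, -0.7]
grip_width: 85.4
```

{"fn": "apply_moves", "kwargs": {
  "commands": [
    {"jaw": 1,"dx": 0.006,"dy": 0.036,"dz": 0,"yaw": 0},
    {"jaw": 1,"dx": 0.013,"dy": 0.072,"dz": 0,"yaw": 0},
    {"jaw": 1,"dx": 0.02,"dy": 0.108,"dz": 0,"yaw": 0},
    {"jaw": 1,"dx": 0.027,"dy": 0.144,"dz": 0,"yaw": 0},
    {"jaw": 1,"dx": 0.033,"dy": 0.178,"dz": 0,"yaw": 0},
    {"jaw": 1,"dx": 0.037,"dy": 0.204,"dz": 0,"yaw": 0},
    {"jaw": 1,"dx": 0.0396,"dy": 0.2163,"dz": 0,"yaw": 0},
    {"jaw": 1,"dx": 0.0396,"dy": 0.2163,"dz": 0,"yaw": 0}
  ]
}}

```text
t: 34.57
eef_pos: [520.8, 315.4, 171.8]
ee_rot: [[-1.0, -0.003, 0.001], [-0.003, 1.0, 0.001], [-0.001, 0.001, -1.0]]
ft_force: [-0.2, -1.1, -0.4]
grip_width: 85.3
```

{"fn": "apply_moves", "kwargs": {
  "commands": [
    {"jaw": 1,"dx": 0,"dy": 0,"dz": 0,"yaw": 0},
    {"jaw": 1,"dx": 0,"dy": 0,"dz": 0,"yaw": 0},
    {"jaw": 1,"dx": 0,"dy": 0,"dz": 0,"yaw": 0},
    {"jaw": 1,"dx": 0,"dy": 0,"dz": 0,"yaw": 0}
  ]
}}

```text
t: 34.9
eef_pos: [522.1, 311.4, 171.1]
ee_rot: [[-1.0, 0.002, 0.0], [0.002, 1.0, -0.0], [-0.0, -0.0, -1.0]]
ft_force: [-0.2, -0.4, 0.3]
grip_width: 85.6
```

```bash
python3 - <<'E'
from h import *
s=ctrl.observe(); print(s["eef_pos"],s["t"],s["grip_width"])
im=img("wrist","w9")
for p in ((521.6,312.7,120),(447.6,323.4,120)): print(proj(im,p))
img("top","t9",(105,140,340,285),3.2)
E
```

```text
[522.06240686 311.40676459 171.12715188] 34.9 85.57861882407418
[280.4098358  231.42372477]
[302.31547399  88.8036434 ]
```

View pics/w9.png

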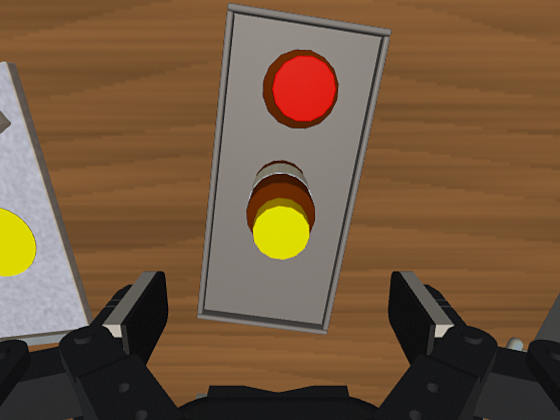

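View pics/t9.png

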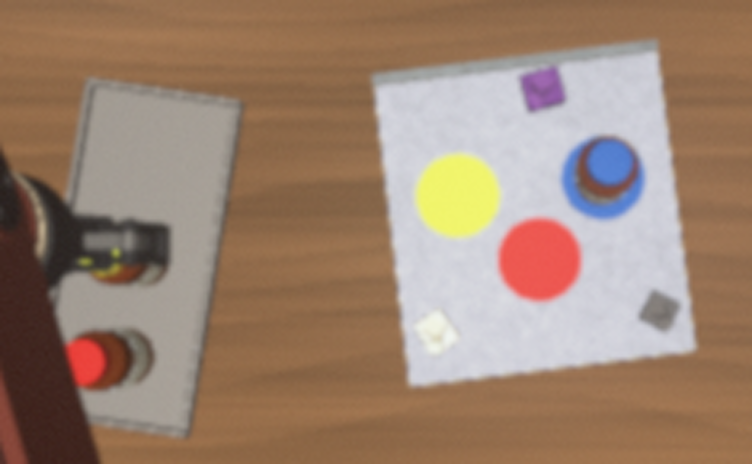

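{"fn": "apply_moves", "kwargs": {
  "commands": [
    {"jaw": 1,"dx": 0,"dy": 0,"dz": 0.01,"yaw": 0},
    {"jaw": 1,"dx": 0,"dy": 0,"dz": 0.032,"yaw": 0},
    {"jaw": 1,"dx": 0,"dy": 0,"dz": 0.06,"yaw": 0},
    {"jaw": 1,"dx": 0,"dy": 0,"dz": 0.086,"yaw": 0},
    {"jaw": 1,"dx": 0,"dy": 0,"dz": 0.104,"yaw": 0},
    {"jaw": 1,"dx": 0,"dy": 0,"dz": 0.114,"yaw": 0},
    {"jaw": 1,"dx": 0,"dy": 0,"dz": 0.1165,"yaw": 0},
    {"jaw": 0.8,"dx": 0,"dy": 0,"dz": 0.1165,"yaw": 0}
  ]
}}

```text
t: 35.67
eef_pos: [521.2, 312.5, 53.7]
ee_rot: [[-1.0, 0.0, -0.001], [0.0, 1.0, -0.001], [0.001, -0.001, -1.0]]
ft_force: [0.7, -0.1, 0.1]
grip_width: 75.4
```

{"fn": "apply_moves", "kwargs": {
  "commands": [
    {"jaw": 0.65,"dx": 0,"dy": 0,"dz": 0,"yaw": 0},
    {"jaw": 0.58,"dx": 0,"dy": 0,"dz": 0,"yaw": 0},
    {"jaw": 0.52,"dx": 0,"dy": 0,"dz": 0,"yaw": 0},
    {"jaw": 0.47,"dx": 0,"dy": 0,"dz": 0,"yaw": 0},
    {"jaw": 0.4,"dx": 0,"dy": 0,"dz": 0,"yaw": 0},
    {"jaw": 0.4,"dx": 0,"dy": 0,"dz": 0,"yaw": 0},
    {"jaw": 0.4,"dx": 0,"dy": 0,"dz": 0,"yaw": 0},
    {"jaw": 0.4,"dx": 0,"dy": 0,"dz": 0,"yaw": 0}
  ]
}}

```text
t: 36.33
eef_pos: [522.9, 313.2, 56.3]
ee_rot: [[-1.0, -0.0, 0.003], [-0.0, 1.0, 0.001], [-0.003, 0.001, -1.0]]
ft_force: [-0.1, -0.3, 5.7]
grip_width: 42.7
```

{"fn": "apply_moves", "kwargs": {
  "commands": [
    {"jaw": 0.4,"dx": 0,"dy": 0,"dz": -0.01,"yaw": 0},
    {"jaw": 0.4,"dx": 0,"dy": 0,"dz": -0.03,"yaw": 0},
    {"jaw": 0.4,"dx": 0,"dy": 0,"dz": -0.055,"yaw": 0},
    {"jaw": 0.4,"dx": -0.001,"dy": -0.006,"dz": -0.073,"yaw": 0},
    {"jaw": 0.4,"dx": -0.004,"dy": -0.02,"dz": -0.08,"yaw": 0},
    {"jaw": 0.4,"dx": -0.008,"dy": -0.042,"dz": -0.08,"yaw": 0},
    {"jaw": 0.4,"dx": -0.013,"dy": -0.068,"dz": -0.08,"yaw": 0},
    {"jaw": 0.4,"dx": -0.019,"dy": -0.096,"dz": -0.08,"yaw": 0}
  ]
}}

```text
t: 37.0
eef_pos: [539.8, 215.4, 134.1]
ee_rot: [[-1.0, -0.001, -0.001], [-0.001, 1.0, -0.0], [0.001, -0.0, -1.0]]
ft_force: [-0.8, 1.5, -2.8]
grip_width: 42.7
```

{"fn": "apply_moves", "kwargs": {
  "commands": [
    {"jaw": 0.4,"dx": -0.006,"dy": -0.029,"dz": 0,"yaw": 0},
    {"jaw": 0.4,"dx": -0.012,"dy": -0.058,"dz": 0,"yaw": 0},
    {"jaw": 0.4,"dx": -0.018,"dy": -0.086,"dz": 0,"yaw": 0},
    {"jaw": 0.4,"dx": -0.023,"dy": -0.11,"dz": 0,"yaw": 0},
    {"jaw": 0.4,"dx": -0.027,"dy": -0.13,"dz": 0,"yaw": 0},
    {"jaw": 0.4,"dx": -0.029,"dy": -0.142,"dz": 0,"yaw": 0},
    {"jaw": 0.4,"dx": -0.0298,"dy": -0.1451,"dz": 0,"yaw": 0},
    {"jaw": 0.4,"dx": -0.0298,"dy": -0.1451,"dz": 0.002,"yaw": 0}
  ]
}}

```text
t: 37.67
eef_pos: [570.3, 70.9, 132.4]
ee_rot: [[-1.0, 0.002, -0.0], [0.002, 1.0, 0.0], [0.0, 0.0, -1.0]]
ft_force: [0.7, 0.4, -2.7]
grip_width: 42.6
```

{"fn": "apply_moves", "kwargs": {
  "commands": [
    {"jaw": 0.4,"dx": 0,"dy": 0,"dz": 0.01,"yaw": 0},
    {"jaw": 0.4,"dx": 0,"dy": 0,"dz": 0.025,"yaw": 0},
    {"jaw": 0.4,"dx": 0,"dy": 0,"dz": 0.043,"yaw": 0},
    {"jaw": 0.4,"dx": 0,"dy": 0,"dz": 0.056,"yaw": 0},
    {"jaw": 0.4,"dx": 0,"dy": 0,"dz": 0.063,"yaw": 0},
    {"jaw": 0.4,"dx": 0,"dy": 0,"dz": 0.067,"yaw": 0},
    {"jaw": 0.4,"dx": 0,"dy": 0,"dz": 0.0695,"yaw": 0},
    {"jaw": 0.4,"dx": 0,"dy": 0,"dz": 0.0695,"yaw": 0}
  ]
}}

```text
t: 38.33
eef_pos: [570.7, 72.3, 63.7]
ee_rot: [[-1.0, -0.001, 0.0], [-0.001, 1.0, 0.0], [-0.0, 0.0, -1.0]]
ft_force: [0.4, -0.5, -1.4]
grip_width: 42.9
```

```bash
python3 - <<'E'
from h import *
s=ctrl.observe(); print(s["eef_pos"],s["t"],s["grip_width"],s["ft_force"])
img("scene","s10",(200,160,370,310),4)
E
```

```text
[570.67207391  72.28822531  63.72733788] 38.3333 42.87723827772475 [ 0.39234623 -0.45186282 -1.36467727]
```

View pics/s10.png

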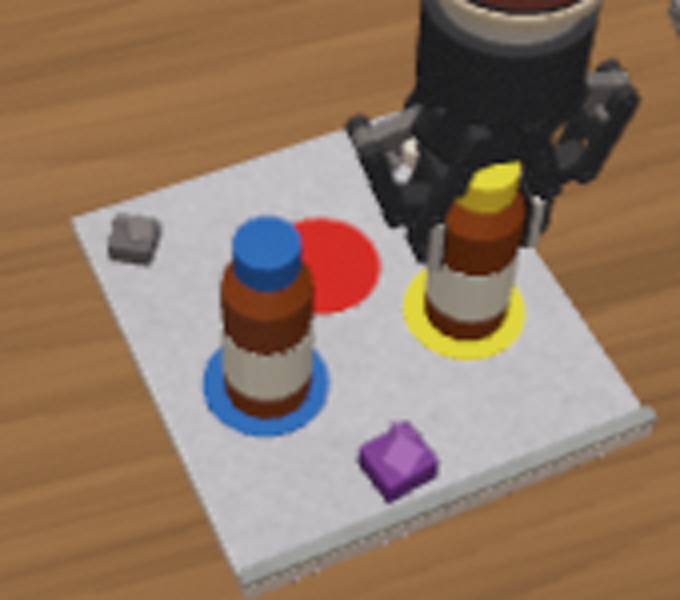

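{"fn": "apply_moves", "kwargs": {
  "commands": [
    {"jaw": 0.4,"dx": 0,"dy": 0,"dz": 0.0007,"yaw": 0},
    {"jaw": 0.4,"dx": 0,"dy": 0,"dz": 0.0007,"yaw": 0},
    {"jaw": 0.55,"dx": 0,"dy": 0,"dz": 0.0007,"yaw": 0},
    {"jaw": 0.65,"dx": 0,"dy": 0,"dz": 0.0007,"yaw": 0},
    {"jaw": 0.8,"dx": 0,"dy": 0,"dz": 0.0007,"yaw": 0},
    {"jaw": 1,"dx": 0,"dy": 0,"dz": 0.0,"yaw": 0},
    {"jaw": 1,"dx": 0,"dy": 0,"dz": 0.0,"yaw": 0},
    {"jaw": 1,"dx": 0,"dy": 0,"dz": 0.0,"yaw": 0}
  ]
}}

```text
t: 39.05
eef_pos: [570.4, 71.6, 63.0]
ee_rot: [[-1.0, -0.0, 0.0], [-0.0, 1.0, -0.0], [-0.0, -0.0, -1.0]]
ft_force: [-0.8, -0.3, -0.3]
grip_width: 85.6
```

{"fn": "apply_moves", "kwargs": {
  "commands": [
    {"jaw": 1,"dx": 0,"dy": 0,"dz": -0.012,"yaw": 0},
    {"jaw": 1,"dx": 0,"dy": 0,"dz": -0.04,"yaw": 0},
    {"jaw": 1,"dx": 0,"dy": 0,"dz": -0.075,"yaw": 0},
    {"jaw": 1,"dx": 0.004,"dy": 0.008,"dz": -0.1,"yaw": 0},
    {"jaw": 1,"dx": 0.014,"dy": 0.028,"dz": -0.108,"yaw": 0},
    {"jaw": 1,"dx": 0.03,"dy": 0.06,"dz": -0.108,"yaw": 0},
    {"jaw": 1,"dx": 0.045,"dy": 0.092,"dz": -0.108,"yaw": 0},
    {"jaw": 1,"dx": 0.06,"dy": 0.124,"dz": -0.108,"yaw": 0}
  ]
}}

```text
t: 39.72
eef_pos: [510.1, 196.6, 172.6]
ee_rot: [[-1.0, 0.001, 0.002], [0.001, 1.0, 0.0], [-0.002, 0.0, -1.0]]
ft_force: [1.4, 1.0, -0.6]
grip_width: 85.3
```

{"fn": "apply_moves", "kwargs": {
  "commands": [
    {"jaw": 1,"dx": 0.015,"dy": 0.032,"dz": 0,"yaw": 0},
    {"jaw": 1,"dx": 0.03,"dy": 0.064,"dz": 0,"yaw": 0},
    {"jaw": 1,"dx": 0.044,"dy": 0.092,"dz": 0,"yaw": 0},
    {"jaw": 1,"dx": 0.055,"dy": 0.114,"dz": 0,"yaw": 0},
    {"jaw": 1,"dx": 0.061,"dy": 0.125,"dz": 0,"yaw": 0},
    {"jaw": 1,"dx": 0.0628,"dy": 0.1278,"dz": 0,"yaw": 0},
    {"jaw": 1,"dx": 0.0628,"dy": 0.1278,"dz": 0,"yaw": 0},
    {"jaw": 1,"dx": 0.0628,"dy": 0.1278,"dz": 0,"yaw": 0}
  ]
}}

```text
t: 40.38
eef_pos: [448.1, 322.6, 171.2]
ee_rot: [[-1.0, 0.0, 0.0], [0.0, 1.0, -0.001], [-0.0, -0.001, -1.0]]
ft_force: [0.5, -0.4, 0.2]
grip_width: 85.7
```

```bash
python3 - <<'E'
from h import *
s=ctrl.observe(); print(s["eef_pos"],s["t"],s["grip_width"])
im=img("wrist","w11")
for p in ((447.6,323.4,120),): print(proj(im,p))
img("top","t11",(105,140,340,285),3.2)
E
```

```text
[448.12454381 322.60729159 171.22946638] 40.3833 85.65990963302518
[279.56246353 231.15506671]
```

View pics/w11.png

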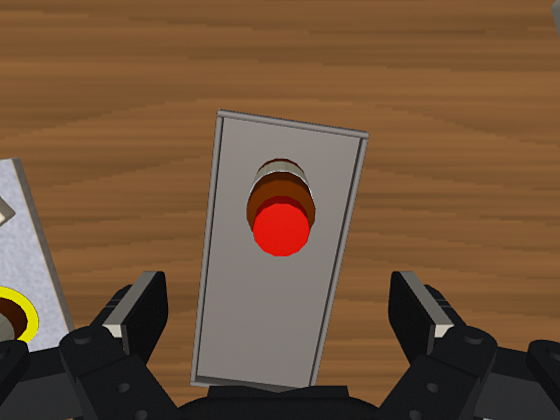

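View pics/t11.png

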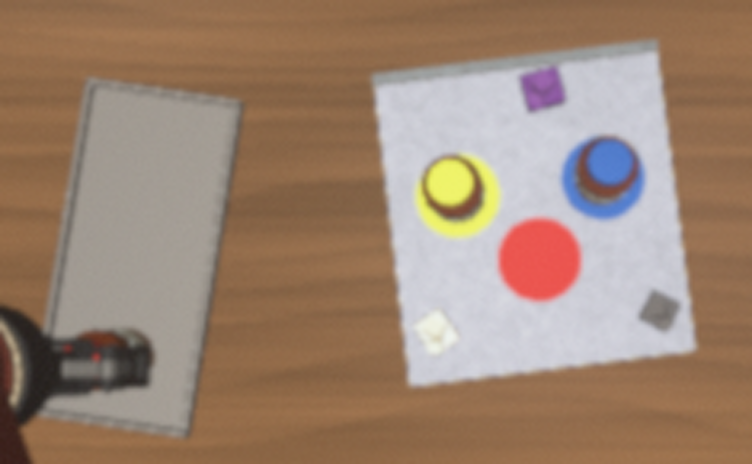

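{"fn": "apply_moves", "kwargs": {
  "commands": [
    {"jaw": 1,"dx": 0,"dy": 0,"dz": 0.01,"yaw": 0},
    {"jaw": 1,"dx": 0,"dy": 0,"dz": 0.032,"yaw": 0},
    {"jaw": 1,"dx": 0,"dy": 0,"dz": 0.06,"yaw": 0},
    {"jaw": 1,"dx": 0,"dy": 0,"dz": 0.086,"yaw": 0},
    {"jaw": 1,"dx": 0,"dy": 0,"dz": 0.104,"yaw": 0},
    {"jaw": 1,"dx": 0,"dy": 0,"dz": 0.114,"yaw": 0},
    {"jaw": 1,"dx": 0,"dy": 0,"dz": 0.1165,"yaw": 0},
    {"jaw": 0.8,"dx": 0,"dy": 0,"dz": 0.1165,"yaw": 0}
  ]
}}

```text
t: 41.15
eef_pos: [447.4, 322.8, 53.8]
ee_rot: [[-1.0, 0.001, -0.001], [0.001, 1.0, -0.001], [0.001, -0.001, -1.0]]
ft_force: [0.1, 0.6, 0.1]
grip_width: 75.2
```

{"fn": "apply_moves", "kwargs": {
  "commands": [
    {"jaw": 0.65,"dx": 0,"dy": 0,"dz": 0,"yaw": 0},
    {"jaw": 0.58,"dx": 0,"dy": 0,"dz": 0,"yaw": 0},
    {"jaw": 0.52,"dx": 0,"dy": 0,"dz": 0,"yaw": 0},
    {"jaw": 0.47,"dx": 0,"dy": 0,"dz": 0,"yaw": 0},
    {"jaw": 0.4,"dx": 0,"dy": 0,"dz": 0,"yaw": 0},
    {"jaw": 0.4,"dx": 0,"dy": 0,"dz": 0,"yaw": 0},
    {"jaw": 0.4,"dx": 0,"dy": 0,"dz": 0,"yaw": 0},
    {"jaw": 0.4,"dx": 0,"dy": 0,"dz": 0,"yaw": 0}
  ]
}}

```text
t: 41.82
eef_pos: [448.7, 324.2, 56.2]
ee_rot: [[-1.0, -0.0, 0.003], [-0.0, 1.0, 0.001], [-0.003, 0.001, -1.0]]
ft_force: [-1.0, 1.1, 5.2]
grip_width: 42.4
```

{"fn": "apply_moves", "kwargs": {
  "commands": [
    {"jaw": 0.4,"dx": 0,"dy": 0,"dz": -0.01,"yaw": 0},
    {"jaw": 0.4,"dx": 0,"dy": 0,"dz": -0.03,"yaw": 0},
    {"jaw": 0.4,"dx": 0,"dy": 0,"dz": -0.055,"yaw": 0},
    {"jaw": 0.4,"dx": -0.001,"dy": -0.006,"dz": -0.073,"yaw": 0},
    {"jaw": 0.4,"dx": -0.005,"dy": -0.02,"dz": -0.08,"yaw": 0},
    {"jaw": 0.4,"dx": -0.01,"dy": -0.042,"dz": -0.08,"yaw": 0},
    {"jaw": 0.4,"dx": -0.016,"dy": -0.068,"dz": -0.08,"yaw": 0},
    {"jaw": 0.4,"dx": -0.022,"dy": -0.096,"dz": -0.08,"yaw": 0}
  ]
}}

```text
t: 42.48
eef_pos: [469.2, 226.9, 134.9]
ee_rot: [[-1.0, -0.002, -0.0], [-0.002, 1.0, -0.0], [0.0, -0.0, -1.0]]
ft_force: [1.6, -1.4, -1.9]
grip_width: 43.1
```

{"fn": "apply_moves", "kwargs": {
  "commands": [
    {"jaw": 0.4,"dx": -0.007,"dy": -0.029,"dz": 0,"yaw": 0},
    {"jaw": 0.4,"dx": -0.014,"dy": -0.058,"dz": 0,"yaw": 0},
    {"jaw": 0.4,"dx": -0.021,"dy": -0.087,"dz": 0,"yaw": 0},
    {"jaw": 0.4,"dx": -0.028,"dy": -0.116,"dz": 0,"yaw": 0},
    {"jaw": 0.4,"dx": -0.035,"dy": -0.145,"dz": 0,"yaw": 0},
    {"jaw": 0.4,"dx": -0.042,"dy": -0.173,"dz": 0,"yaw": 0},
    {"jaw": 0.4,"dx": -0.047,"dy": -0.195,"dz": 0,"yaw": 0},
    {"jaw": 0.4,"dx": -0.051,"dy": -0.21,"dz": 0,"yaw": 0}
  ]
}}

```text
t: 43.15
eef_pos: [520.3, 15.2, 134.6]
ee_rot: [[-1.0, 0.001, -0.001], [0.001, 1.0, -0.001], [0.001, -0.001, -1.0]]
ft_force: [0.0, 0.1, -2.1]
grip_width: 42.6
```

{"fn": "apply_moves", "kwargs": {
  "commands": [
    {"jaw": 0.4,"dx": -0.0015,"dy": -0.007,"dz": 0,"yaw": 0},
    {"jaw": 0.4,"dx": -0.0015,"dy": -0.0084,"dz": 0.006,"yaw": 0},
    {"jaw": 0.4,"dx": -0.0015,"dy": -0.0084,"dz": 0.02,"yaw": 0},
    {"jaw": 0.4,"dx": -0.0015,"dy": -0.0084,"dz": 0.038,"yaw": 0},
    {"jaw": 0.4,"dx": -0.0015,"dy": -0.0084,"dz": 0.053,"yaw": 0},
    {"jaw": 0.4,"dx": -0.0015,"dy": -0.0084,"dz": 0.063,"yaw": 0},
    {"jaw": 0.4,"dx": -0.0015,"dy": -0.0084,"dz": 0.068,"yaw": 0},
    {"jaw": 0.4,"dx": -0.0015,"dy": -0.0084,"dz": 0.0715,"yaw": 0}
  ]
}}

```text
t: 43.82
eef_pos: [521.5, 10.0, 63.2]
ee_rot: [[-1.0, -0.001, -0.002], [-0.001, 1.0, 0.001], [0.002, 0.001, -1.0]]
ft_force: [-11.1, 2.4, 25.6]
grip_width: 42.9
```

{"fn": "apply_moves", "kwargs": {
  "commands": [
    {"jaw": 0.4,"dx": 0,"dy": 0,"dz": 0,"yaw": 0},
    {"jaw": 0.4,"dx": 0,"dy": 0,"dz": 0,"yaw": 0},
    {"jaw": 0.4,"dx": 0,"dy": 0,"dz": 0,"yaw": 0}
  ]
}}

```text
t: 44.07
eef_pos: [522.5, 9.3, 63.5]
ee_rot: [[-1.0, -0.0, 0.001], [-0.0, 1.0, -0.0], [-0.001, -0.0, -1.0]]
ft_force: [-0.3, 0.1, -2.5]
grip_width: 42.9
```

```bash
python3 - <<'E'
from h import *
s=ctrl.observe(); print(s["eef_pos"],s["t"],s["grip_width"],s["ft_force"])
img("scene","s12",(200,160,370,310),4)
E
```

```text
[522.51786601   9.27641573  63.51389397] 44.0667 42.88465454728841 [-0.26307402  0.14151907 -2.52636329]
```

View pics/s12.png

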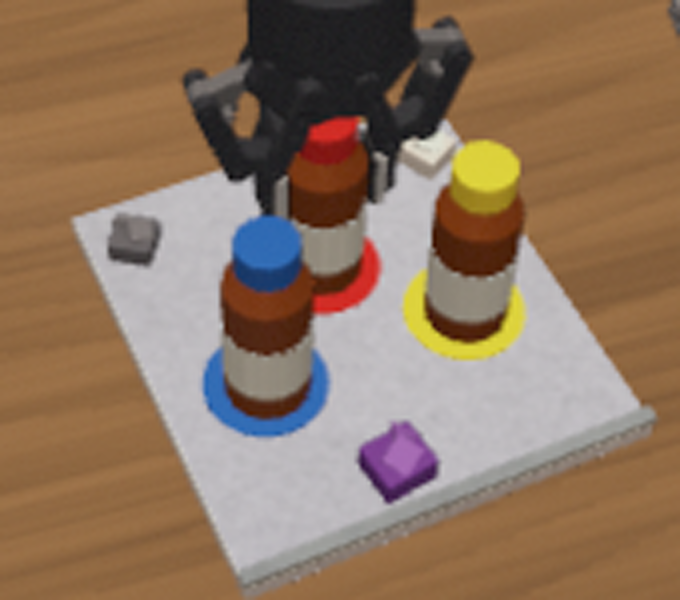

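{"fn": "apply_moves", "kwargs": {
  "commands": [
    {"jaw": 0.4,"dx": 0,"dy": 0,"dz": 0.0007,"yaw": 0},
    {"jaw": 0.4,"dx": 0,"dy": 0,"dz": 0.001,"yaw": 0},
    {"jaw": 0.4,"dx": 0,"dy": 0,"dz": 0.001,"yaw": 0},
    {"jaw": 0.55,"dx": 0,"dy": 0,"dz": 0.001,"yaw": 0},
    {"jaw": 0.65,"dx": 0,"dy": 0,"dz": 0.001,"yaw": 0},
    {"jaw": 0.8,"dx": 0,"dy": 0,"dz": 0.0,"yaw": 0},
    {"jaw": 1,"dx": 0,"dy": 0,"dz": 0.0,"yaw": 0},
    {"jaw": 1,"dx": 0,"dy": 0,"dz": 0.0,"yaw": 0}
  ]
}}

```text
t: 44.78
eef_pos: [522.2, 9.0, 63.1]
ee_rot: [[-1.0, 0.0, 0.0], [0.0, 1.0, -0.0], [-0.0, -0.0, -1.0]]
ft_force: [0.1, -1.0, 0.4]
grip_width: 85.2
```

{"fn": "apply_moves", "kwargs": {
  "commands": [
    {"jaw": 1,"dx": 0,"dy": 0,"dz": 0,"yaw": 0},
    {"jaw": 1,"dx": 0,"dy": 0,"dz": -0.012,"yaw": 0},
    {"jaw": 1,"dx": 0,"dy": 0,"dz": -0.04,"yaw": 0},
    {"jaw": 1,"dx": 0,"dy": 0,"dz": -0.075,"yaw": 0},
    {"jaw": 1,"dx": 0.0,"dy": 0,"dz": -0.105,"yaw": 0},
    {"jaw": 1,"dx": 0.01,"dy": 0,"dz": -0.125,"yaw": 0},
    {"jaw": 1,"dx": 0.03,"dy": 0.0,"dz": -0.14,"yaw": 0},
    {"jaw": 1,"dx": 0.06,"dy": 0,"dz": -0.15,"yaw": 0}
  ]
}}

```text
t: 45.45
eef_pos: [463.7, 8.7, 216.5]
ee_rot: [[-1.0, -0.0, 0.005], [-0.0, 1.0, -0.001], [-0.005, -0.001, -1.0]]
ft_force: [-0.4, -0.2, 0.4]
grip_width: 85.4
```

{"fn": "apply_moves", "kwargs": {
  "commands": [
    {"jaw": 1,"dx": 0.03,"dy": 0,"dz": -0.015,"yaw": 0},
    {"jaw": 1,"dx": 0.06,"dy": 0,"dz": -0.03,"yaw": 0},
    {"jaw": 1,"dx": 0.08,"dy": 0,"dz": -0.04,"yaw": 0},
    {"jaw": 1,"dx": 0.08,"dy": 0,"dz": -0.04,"yaw": 0},
    {"jaw": 1,"dx": 0.08,"dy": 0,"dz": -0.04,"yaw": 0},
    {"jaw": 1,"dx": 0.08,"dy": 0,"dz": -0.04,"yaw": 0},
    {"jaw": 1,"dx": 0.08,"dy": 0,"dz": -0.04,"yaw": 0},
    {"jaw": 1,"dx": 0.08,"dy": 0,"dz": -0.04,"yaw": 0}
  ]
}}

```text
t: 46.12
eef_pos: [382.2, 9.1, 252.4]
ee_rot: [[-1.0, -0.0, -0.002], [-0.0, 1.0, 0.0], [0.002, 0.0, -1.0]]
ft_force: [-0.1, 0.2, -0.2]
grip_width: 85.4
```

```bash
python3 - <<'E'
from h import *
s=ctrl.observe(); print(s["eef_pos"],s["t"],s["grip_width"])
img("scene","s13",(60,130,380,330),2.4)
img("top","t13",(215,140,450,285),3.3)
E
```

```text
[382.21072527   9.0741085  252.36347349] 46.1167 85.3846861674217
```

View pics/s13.png

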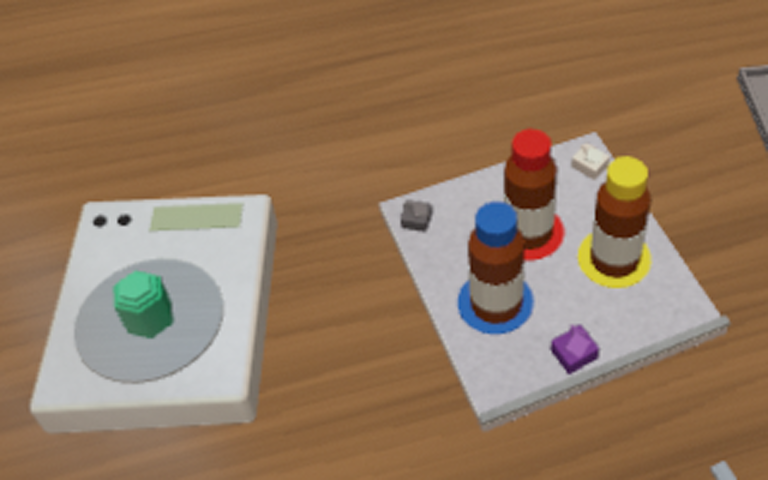

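View pics/t13.png

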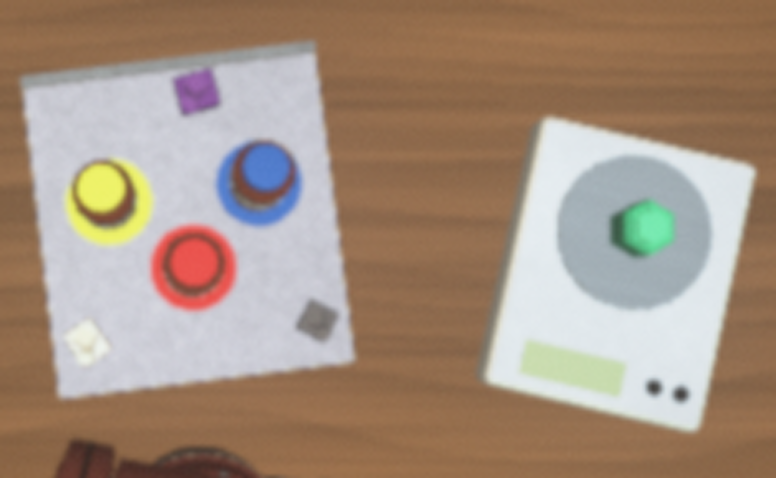

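```bash
python3 - <<'E'
from h import *
im=img("top")
c=lambda u,v,z:atz(im,(u+.5)/3.3-.5+215,(v+.5)/3.3-.5+140,z)[:2]
for n,a,b in (("Y",c(101,187,127),c(109,201,12)),("R",c(194,262,127),c(194,267,12)),("B",c(267,167,127),c(259.5,182,12)),("C",c(648,228,96),c(634,232,52))): print(n,a.round(1),b.round(1),(a-b).round(1))
E
```

```text
Y [569.3  70.7] [568.9  70.5] [0.4 0.2]
R [519.4   8.6] [520.1   7.4] [-0.7  1.2]
B [582.9 -40.1] [583.3 -41.1] [-0.3  1.1]
C [ 544.4 -303.9] [ 544.2 -307.3] [0.2 3.4]
```

All offsets are well inside tolerance, so I'm handing in.

```bash
python3 - <<'E'
from cell import ctrl
print(ctrl.finish_job())
E
```

```text
the job is handed in; nothing more can be done
None
```

I finished the job and handed it in after about 46 s of the 149 s allowed; the hand-in gives no verdict. I moved the red, yellow and blue bottles to the grey tray, then set the crystal upright on the pan. After that I put the blue, yellow and red bottles back on their discs and moved the arm clear of everything.

My last check was a top-camera measurement, with pixel positions read by eye:

| Object | Offset from target centre | Limit |
|---|---|---|
| Yellow bottle | about 0.4 mm | 12 mm |
| Red bottle | about 1.4 mm | 12 mm |
| Blue bottle | about 1.1 mm | 12 mm |
| Crystal | about 3.4 mm | 15 mm |

- **Upright and released:** the scene and top pictures show all four objects standing upright, with the gripper away from them.
- **Camera disagreement:** the cameras and the arm differed by 1–2 mm. For the crystal's foot the readings ranged from about 1 to 4 mm off centre, all well inside 15 mm.
- **Extra forces and moves:** when I put the red bottle back on the board, the wrist force read 25.6 N for a moment. In the tray I also lowered the gripper 5.5 mm further than intended while releasing the red bottle, and the wrist force stayed below 1 N.

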